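Free a jammed food-waste grinder, reset it and feed it the corn-cob ends

TASK

The food-waste grinder on the worktop has jammed and tripped out. Take its T-key from the storage well, lower it down the release shaft onto the square stem, rock the stem clockwise (seen from above) as far as it goes and then back anticlockwise as far as it goes, and stand the key back in its well; only then press the reset button until it clicks and stays in. After that tip the corn-cob ends off the scoop into the grinder's feed throat, drop in those that lie on the chopping board as well so that none is left, put the empty scoop back flat on the board, and leave the other things where they stand.

Things in the scene. Friction and masses are not known exactly. Their poses are not given: they have to be found in the camera images.
- grinder: White box-shaped food-waste grinder, fixed, 170 (its x) x 330 (its y) x 140 mm high to its steel deck; origin at the centre of its underside, front faces -x. On the deck, in its frame (mm): feed throat with flared funnel at (-18, -85), release shaft at (-40, 62), key's storage well at (-40, 125), reset button at (-50, 10). The motor spindle ends in a square stem down the release shaft.
- throat (a point): Centre of the round feed throat at deck level (140 mm above the worktop). Throat 92 mm wide inside, about 120 mm deep to the rotor; above the deck a steel funnel flares from 93 to 137 mm inside width; its rim, 148 mm over all, is 38 mm above this point. Axes as the grinder's.
- shaft (a point): Centre of the release shaft's mouth at deck level: a vertical round bore 42 mm wide and 120 mm deep; the square stem stands up from its floor, on its axis.
- stem_top (a point): Centre of the top of the brass square stem down the release shaft, 90 mm below the deck (50 mm above the worktop). Stem 14 x 14 mm, standing 28 mm, its top 5 mm tapered to 8 x 8 mm. The point turns with the stem; its x and y axes are square to the stem's flats.
- stem (a joint): Angle of the square stem, rad: starts between 0 and 0.08, grows as it is turned clockwise seen from above; stops at 0 and at 1.0. It is stiff (about 0.12 N m) and stays where it is left. The key has about 0.2 rad of play on it.
- key_well (a point): Centre of the floor of the key's storage well: a round bore 42 mm wide whose floor is 30 mm above the worktop, 110 mm below the deck. Nothing stands in it but the key.
- key: Steel T-key, 167 mm long, 0.3 kg, upright in the storage well. Origin at the centre of its lower end, z up the shank. Lower end: 25 x 25 mm socket, square hole 17 x 17 mm, 24 mm deep, sides along the key's x and y; 12 mm shank; 34 mm guide collar 88 to 96 mm up; on top a black grip bar along x, 84 long, 14 wide, 18 high. Seated on the stem its lower end is 20 to 28 mm above the worktop.
- key_bar (a point): Centre of the key's grip bar, 158 mm above the key's lower end; axes as the key's (bar along x).
- reset (a joint): Travel of the grey reset button, m: 0 = sprung out (tripped), 0.005 = in. Overcentre click: it resists with up to 5 N, snaps over at half travel, then stays in.
- reset_top (a point): Centre of the top of the round reset button, 24 mm wide, on the deck; it stands 13 mm over the deck when out, 8 mm when in. Pressed straight down.
- board: Wooden chopping board, 220 (x) x 320 (y) x 21 mm, fixed, lying over the front and left rim of the sink to the right of the grinder; its top is 25 mm above the worktop. Origin at the centre of its underside, 4 mm above the worktop. Wall units hang over the back: handles from 0.62 m ahead of the robot, 0.57 m above the worktop; keep the arm clear of them.
- scoop: Steel kitchen scoop, 0.18 kg, lying on the board. Origin at the centre of the pan's underside; pan 100 mm long (its y), 100 wide at the back, 86 at the front, floor 3 mm thick. Walls 22 mm high at the back (-y), falling to 12 mm along the sides; the front (+y) is an open lip. Black bar handle along y from y = -51 to -121 mm: 18 wide (x), 14 high, its centre 27 mm above the underside.
- scoop_grip (a point): Point on the handle's centre line at (0, -86, 27) mm in the scoop's frame: a good place to grip across the handle.
- cob1: Corn-cob end, a rigid yellow cylinder 31 mm across and 30 mm long, 30 g; origin at its centre, z along its axis. Stands on the scoop if present. There are 5 to 8 cob ends in all.
- cob2: Corn-cob end like cob1, on the scoop if present.
- cob3: Corn-cob end like cob1, on the scoop if present.
- cob4: Corn-cob end like cob1, on the scoop if present.
- cob5: Corn-cob end like cob1, standing on the chopping board beyond the end of the scoop's handle, if present.
- cob6: Corn-cob end like cob1, standing on the chopping board beyond the end of the scoop's handle, if present.
- cob7: Corn-cob end like cob1, standing on the chopping board beyond the end of the scoop's handle, if present.
- cob8: Corn-cob end like cob1, standing on the chopping board beyond the end of the scoop's handle, if present.
- mug: White dotted mug, 82 mm wide and 91 high, behind the grinder; a bystander. Origin at its underside.
- garlic: Garlic bulb, 60 mm, on the worktop beyond the right end of the board; a bystander.
- spice_jar: Spice jar, 46 mm wide and 106 high, behind the grinder's right end; a bystander.

How it is judged:
On the way, in this order (a step that is already met when the one before it is completed fails the run):
1. the stem has been turned clockwise to its stop with the T-key (value of joint stem above 0.9 rad and horizontal distance between key and shaft below 0.01 m), for 0.1 s.
2. the stem has been turned back anticlockwise to its other stop with the T-key (value of joint stem below 0.1 rad and horizontal distance between key and shaft below 0.01 m), for 0.1 s.
3. the key stands in its storage well again, let go (horizontal distance between key and key_well below 0.01 m and z of key in the frame of key_well below 0.008 m and angle between key's own z axis and vertical below 0.12 rad and contact force between the fingers and key below 0.3 N), for 0.3 s.
4. the reset button has clicked in and stays in (value of joint reset above 0.004 m and contact force between the fingers and grinder below 0.3 N), for 0.3 s.
5. all corn-cob ends are in the feed throat (horizontal distance between each of cob1, cob2, cob3, cob4, cob5, cob6, cob7, cob8 and throat below 0.052 m and z of each of cob1, cob2, cob3, cob4, cob5, cob6, cob7, cob8 in the frame of throat below 0 m), for 0.3 s.
At the end, for the whole second after the job is handed in: Stem back under 0.1 rad; reset button in over 4 mm; key in its well (10 mm sideways, 8 mm in height, 0.12 rad of upright); every cob end at rest in the feed throat (centre below deck level, 52 mm from its axis); scoop flat on the board (8 mm, 0.08 rad), at rest (all of step 5 and value of joint stem below 0.1 rad and value of joint reset above 0.004 m and horizontal distance between key and key_well below 0.01 m and z of key in the frame of key_well below 0.008 m and angle between key's own z axis and vertical below 0.12 rad and height (world z) of scoop between 0.015 and 0.033 m and horizontal distance between scoop and board below 0.2 m and angle between scoop's own z axis and vertical below 0.08 rad and linear speed of scoop below 0.02 m/s and linear speed of each of cob1, cob2, cob3, cob4, cob5, cob6, cob7, cob8 below 0.03 m/s); the robot touches nothing.
It fails at once if the mug, the garlic or the spice jar is moved more than 3 cm (distance of any of mug, garlic, spice_jar from where it was at the start of the episode above 0.03 m).
It fails at once if a cob end is in the throat before the reset button has been pressed (value of joint reset below 0.0025 m and ((horizontal distance between cob1 and throat below 0.052 m and z of cob1 in the frame of throat below 0 m) or (horizontal distance between cob2 and throat below 0.052 m and z of cob2 in the frame of throat below 0 m) or (horizontal distance between cob3 and throat below 0.052 m and z of cob3 in the frame of throat below 0 m) or (horizontal distance between cob4 and throat below 0.052 m and z of cob4 in the frame of throat below 0 m) or (horizontal distance between cob5 and throat below 0.052 m and z of cob5 in the frame of throat below 0 m) or (horizontal distance between cob6 and throat below 0.052 m and z of cob6 in the frame of throat below 0 m) or (horizontal distance between cob7 and throat below 0.052 m and z of cob7 in the frame of throat below 0 m) or (horizontal distance between cob8 and throat below 0.052 m and z of cob8 in the frame of throat below 0 m))).
Of cob1, cob2, cob3, cob4, cob5, cob6, cob7, cob8 only 5 to 8 are there at a start; the rules pass over those that are not, and their reading is None.
At some moment in a run one of cob1, cob2, cob3, cob4, scoop may be knocked a few centimetres aside while the robot is not near it.
It also fails if it takes over 208 s, if anything falls off the work surface, if the arm or the gripper's body presses on something with over 40 N, if the wrist force passes 120 N, or if a joint passes its speed limit or range.

ROBOT

A 6-joint arm with a two-finger parallel gripper is mounted at the origin on a cart in front of the work surface, level with it; the furniture and walls round the work are solid. World frame = base frame: x ahead of the robot, y to its left, z up, the work surface at z = 0. Lengths are in m, angles in rad, forces in N, time in s.
With the tool pointing down it reaches from about 0.225 to 0.875 m from the base axis. Payload 3.4 kg.
Tool frame: the origin (TCP) lies at the very end of the fingers, on their centre line; the grasp point (between the pads) lies 19 mm behind it; z points along the fingers, y is the line along which they close (so a half turn about z gives the same grasp; the last joint's range is limited). The gripper opens to 85 mm and grips with 20 to 120 N. Pads are 22 mm wide; open, the fingers measure 114 mm over their backs; the gripper's body (76 mm by 85 mm) begins 54 mm behind the grasp point. The pads swing forward as they close: fully open they stand 13 mm farther back than shut.
Start: joints at [-1.341, 0.276, 1.505, -0, 1.361, -0.121], TCP at [0.198, -0.54, 0.231] pointing down, gripper open.
Joint ranges: [-2.89, 2.89], [-0.75, 2.08], [0.22, 2.7], [-1.18, 4.32], [0.11, 2.71], [-2.7, 2.7]. Speed limits (rad/s): [2.57, 2.57, 3.14, 3.14, 3.14, 3.14].

INTERFACE

Orientations are given as a unit quaternion [w, x, y, z].
In Python, from rig import manip, eyes gives the robot as it stands.
- The arm moves only by the tool servo_tool, never from a script. Its argument "series" is text: rows parted by semicolons, each of 7 numbers parted by spaces: the shift along the tool's x, y, z in m, then the turn, a rotation vector about the tool's x, y, z in degrees, then the closure, from 0 (fully open) to 1 (shut). In form: dx dy dz ax ay az fingers; .... A call has 1 to 5 rows; each row is the pose to reach, as a shift and turn from the pose commanded when the call began, along the tool's axes at that moment; what a row does not reach only later rows make up. A row lasts 1/10 s, in which the tool goes at most 50 mm and 8.59 degrees, less where a joint would pass 70% of its speed; a pose out of reach is approached as far as the arm can. A call with a gripper value outside its range is refused whole. The fingers move at their own pace and stop on an object; "squeeze" is the grip in N (left out, the last holds). Time passes only in rows, so rows that repeat a pose let the fingers close. It gives the time, the measured TCP pose, the force, the opening and the grip force at its end, in the units of the state.
- manip.get_state(): the state, without advancing time (a new reading comes with each control period).
- eyes.get_image(name): name is "scene" or "side" or "wrist"; returns the picture (384x512x3 uint8, red, green, blue); there is no depth.
- eyes.camera_info(name): a dict with "fx", "fy", "cx", "cy" (pixels), "dist" ([k1, k2, p1, p2, k3] as OpenCV has them; the pictures are not rectified), "eye" and "orientation" of the camera in the world. Camera axes: x right, y down, z forward; pixel columns grow to the right and rows downward; lengths in m; the calibration is good to about 2 mm. A picture is of the moment at which its call begins: read the wrist's pose just before it. camera_info takes no time and is no camera call; for the wrist camera it gives the pose at the moment of the call.
- manip.sign_off(): hands the job in; it is judged then, once.
The state is a dict: "clock": time; "qpos": joint angles; "qd": joint speeds; "effort": joint torques, N m; "position": TCP position; "ee_rot": TCP orientation; "contact_force": force on the tool from outside, world axes, zero at the start; "moment": the same for the moment, N m; "width": finger opening in m; "gripper_force": force on a finger pad.
Only numpy, scipy, OpenCV 4.12 (cv2) and the standard library are available. Lean on these libraries where they do the work, as an engineer would, in place of code of your own. Each camera call takes 0.05 s, during which the arm holds its last target. There are 200 camera calls.

## Working session

There is one attempt and no reset: what is moved stays moved. The work goes in short steps, Python scripts to look and compute and a tool call to move; the robot and the scene stay as the last step left them, time stands still between calls to the robot, and variables do not carry over. Pictures are saved under pics/ and viewed, at most 14 in all, crops included, and the job is handed in when it is done.

Besides the shell and the picture viewer there is one more tool, called after "Request:" as name(argument=value, ...) on one line, values as JSON. servo_tool: Moves the arm, as the interface text tells. Its arguments: {"type":"object","properties":{"series":{"type":"string"},"squeeze":{"type":"number"}},"required":["series"]}

```bash
ls; mkdir -p pics
python3 - <<'E'
from rig import manip, eyes
import cv2
s=manip.get_state()
print(s)
for n in ("scene","side","wrist"):
    print(n,eyes.camera_info(n))
    cv2.imwrite(f"pics/{n}0.png",eyes.get_image(n)[:,:,::-1])
E
```

```text
pics
{'clock': 0.0, 'qpos': array([-1.34101479e+00,  2.76633232e-01,  1.50612760e+00, -1.24192159e-05,
        1.36071517e+00, -1.21002960e-01]), 'qd': array([-0.00039446,  0.00115156,  0.00054394,  0.00024178,  0.00133423,
        0.00065541]), 'effort': array([ 2.61163885e-03, -4.16766107e+01, -2.45806503e+01, -4.89240699e-05,
        1.10006778e-02, -7.42629169e-06]), 'position': array([ 0.19745784, -0.53947016,  0.23042012]), 'ee_rot': array([-9.39953204e-04,  9.84657506e-01,  1.74495586e-01, -5.72547113e-05]), 'contact_force': array([-0.39619931, -0.04217723, -0.46135945]), 'moment': array([ 0.01291532, -0.01058641,  0.00070628]), 'gripper_force': 0.0, 'width': 0.08522820030264584}
scene {'fx': 384.0060131453995, 'fy': 384.0060131453995, 'cx': 255.56742535878098, 'cy': 189.02618903757826, 'dist': array([-0.03385873,  0.        ,  0.        ,  0.        ,  0.        ]), 'eye': array([-0.29809865, -0.56370337,  0.64164009]), 'orientation': array([-0.44454854,  0.72341145, -0.4459705 ,  0.28313034])}
side {'fx': 353.18982972883305, 'fy': 353.18982972883305, 'cx': 259.49543165179693, 'cy': 186.91884600236628, 'dist': array([-0.09258463,  0.        ,  0.        ,  0.        ,  0.        ]), 'eye': array([-0.53172838, -0.04388887,  0.83616402]), 'orientation': array([ 0.32977111, -0.59505227,  0.63770334, -0.36124543])}
wrist {'fx': 309.5582169299579, 'fy': 309.5582169299579, 'cx': 252.77166992565984, 'cy': 195.2258403259977, 'dist': array([-0.08053846,  0.        ,  0.        ,  0.        ,  0.        ]), 'eye': array([ 0.27042012, -0.51262097,  0.37425039]), 'orientation': array([ 0.12656646,  0.81013972, -0.56539389, -0.089355  ])}
```

View pics/scene0.png

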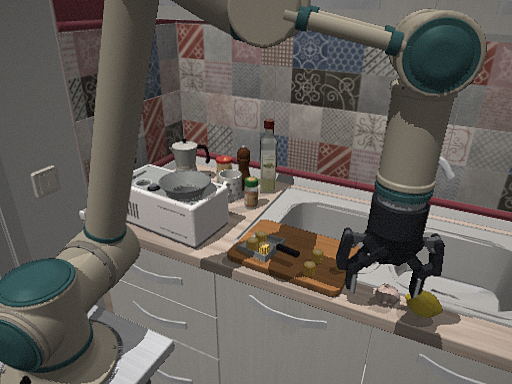

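View pics/side0.png

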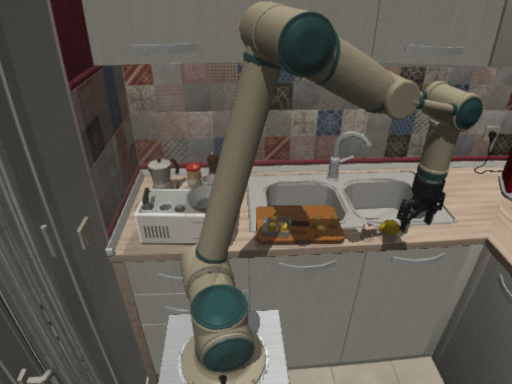

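View pics/wrist0.png

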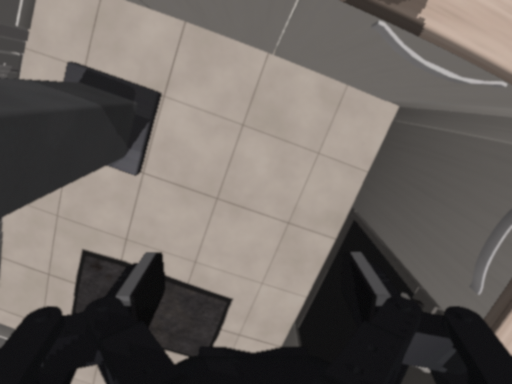

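```bash
cat > h.py <<'E'
from rig import manip, eyes
import numpy as np, cv2
from scipy.spatial.transform import Rotation as R
def Rq(q): return R.from_quat([q[1],q[2],q[3],q[0]])
def K(i): return np.array([[i["fx"],0,i["cx"]],[0,i["fy"],i["cy"]],[0,0,1]])
def plane(i,px,z):
    p=cv2.undistortPoints(np.array(px,float).reshape(-1,1,2),K(i),i["dist"])[:,0]
    d=Rq(i["orientation"]).apply(np.c_[p,np.ones(len(p))])
    e=np.array(i["eye"]); return e+d*((z-e[2])/d[:,2])[:,None]
def proj(i,P):
    r=Rq(i["orientation"]).inv(); t=-r.apply(i["eye"])
    return cv2.projectPoints(np.array(P,float).reshape(-1,1,3),r.as_rotvec(),t,K(i),i["dist"])[0][:,0]
def shot(n,f):
    i=eyes.camera_info(n); im=eyes.get_image(n)[:,:,::-1].copy(); cv2.imwrite("pics/%s.png"%f,im)
    import pickle; pickle.dump(i,open("pics/%s.pkl"%f,"wb")); return i,im
def load(f):
    import pickle; return pickle.load(open("pics/%s.pkl"%f,"rb")),cv2.imread("pics/%s.png"%f)
def down(yaw): # tool pointing down, tool x at world yaw (deg)
    return R.from_euler("z",yaw,degrees=True)*R.from_euler("x",180,degrees=True)
def go(p,rot=None):
    s=manip.get_state(); r=Rq(s["ee_rot"]); d=r.inv().apply(np.array(p)-s["position"])
    w=(r.inv()*(rot if rot is not None else r)).as_rotvec(degrees=True)
    print("t%.1f"%s["clock"],"TCP",s["position"].round(4),"shift",d.round(4),"turn",w.round(2)); 
def st():
    s=manip.get_state(); print({k:np.round(s[k],4) for k in ("clock","position","ee_rot","qpos","contact_force","moment","width","gripper_force")}); return s
E
python3 - <<'E'
from h import *
i=eyes.camera_info("scene"); j=eyes.camera_info("side")
print("scene deck FR corner, FL?",plane(i,[[198,213],[229,205],[184,186]],.14).round(3))
print("cobs, scoop",plane(i,[[317,249],[309,264],[263,247],[297,251]],.05).round(3))
print("side deck fl fr, key",plane(j,[[141,214],[146,198]],.16).round(3),plane(j,[[300,222],[320,227]],.05).round(3))
s=st(); r=Rq(s["ee_rot"]); w=eyes.camera_info("wrist")
print(r.inv().apply(w["eye"]-s["position"]),(r.inv()*Rq(w["orientation"])).as_matrix().round(3))
E
```

```text
scene deck FR corner, FL? [[ 0.416 -0.052  0.14 ]
 [ 0.491 -0.102  0.14 ]
 [ 0.531  0.075  0.14 ]]
cobs, scoop [[ 0.53  -0.346  0.05 ]
 [ 0.459 -0.348  0.05 ]
 [ 0.473 -0.215  0.05 ]
 [ 0.497 -0.302  0.05 ]]
side deck fl fr, key [[0.424 0.268 0.16 ]
 [0.52  0.27  0.16 ]] [[ 0.494 -0.277  0.05 ]
 [ 0.46  -0.345  0.05 ]]
{'clock': np.float64(0.15), 'position': array([ 0.1975, -0.5396,  0.2306]), 'ee_rot': array([-7.000e-04,  9.847e-01,  1.745e-01, -0.000e+00]), 'qpos': array([-1.341 ,  0.2765,  1.5058,  0.    ,  1.3607, -0.121 ]), 'contact_force': array([ 0.8358, -0.1314, -0.1182]), 'moment': array([ 0.0201,  0.0335, -0.0253]), 'width': np.float64(0.0853), 'gripper_force': np.float64(0.0)}
[ 0.07775634 -0.00042705 -0.14371518] [[ 0.001 -0.952 -0.306]
 [ 1.     0.001  0.   ]
 [ 0.    -0.306  0.952]]
```

Run:
```python
from h import *
go([.46,.11,.36],down(0))
```

```text
t0.1 TCP [ 0.1975 -0.5396  0.2306] shift [ 0.4698 -0.52   -0.1286] turn [-0.08  0.   20.1 ]
```

Request:
servo_tool(series="0.1 -0.1 -0.13 0 0 10 0; 0.2 -0.2 -0.13 0 0 20 0; 0.2 -0.2 -0.13 0 0 20 0; 0.2 -0.2 -0.13 0 0 20 0; 0.2 -0.2 -0.13 0 0 20 0")

```text
clock: 0.65
position: [0.2919, -0.3358, 0.3384]
ee_rot: [-0.0, 1.0, 0.0, 0.0]
contact_force: [1.1, -0.3, 0.2]
width: 0.0852
gripper_force: 0.0
```

Run:
```python
from h import *
go([.45,.11,.36],down(0))
```

```text
t0.7 TCP [ 0.2919 -0.3358  0.3384] shift [ 0.1586 -0.4456 -0.0214] turn [-0.02 -0.01  0.06]
```

Request:
servo_tool(series="0.16 -0.44 -0.02 0 0 0 0; 0.16 -0.44 -0.02 0 0 0 0; 0.16 -0.44 -0.02 0 0 0 0; 0.16 -0.44 -0.02 0 0 0 0; 0.16 -0.44 -0.02 0 0 0 0")

```text
clock: 1.15
position: [0.3765, -0.1008, 0.3487]
ee_rot: [0.0, 1.0, 0.001, 0.0]
contact_force: [0.9, -0.6, -0.0]
width: 0.0852
gripper_force: 0.0
```

Run:
```python
from h import *
go([.45,.11,.36],down(0))
```

```text
t1.1 TCP [ 0.3765 -0.1008  0.3487] shift [ 0.0738 -0.2107 -0.0113] turn [ 0.02 -0.04  0.07]
```

Request:
servo_tool(series="0.075 -0.21 -0.012 0 0 0 0; 0.075 -0.21 -0.012 0 0 0 0; 0.075 -0.21 -0.012 0 0 0 0; 0.075 -0.21 -0.012 0 0 0 0; 0.075 -0.21 -0.012 0 0 0 0")

```text
clock: 1.65
position: [0.4517, 0.1112, 0.3604]
ee_rot: [-0.001, 1.0, 0.003, 0.0]
contact_force: [-0.3, -0.5, 0.1]
width: 0.0855
gripper_force: 0.0
```

Request:
servo_tool(series="0 0 0 0 0 0 0; 0 0 0 0 0 0 0")

```text
clock: 1.85
position: [0.4507, 0.1073, 0.3601]
ee_rot: [0.001, 1.0, 0.001, -0.001]
contact_force: [0.7, 0.1, 0.2]
width: 0.0855
gripper_force: 0.0
```

Run:
```python
from h import *
st(); shot("wrist","w1")
```

```text
{'clock': np.float64(1.85), 'position': array([0.4507, 0.1073, 0.3601]), 'ee_rot': array([ 6.0e-04,  1.0e+00,  1.5e-03, -7.0e-04]), 'qpos': array([ 8.4100e-02,  5.6000e-02,  1.4686e+00, -1.0000e-03,  1.6184e+00,
        1.6519e+00]), 'contact_force': array([0.6706, 0.051 , 0.1749]), 'moment': array([0.0112, 0.0232, 0.0057]), 'width': np.float64(0.0855), 'gripper_force': np.float64(0.0)}
```

View pics/w1.png

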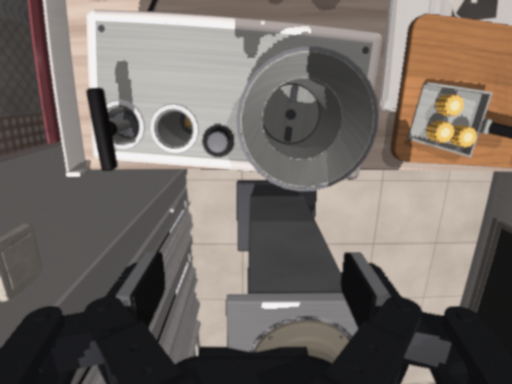

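Run:
```python
from h import *
i,im=load("w1")
c=cv2.resize(im[0:190,75:275],None,fx=4,fy=3.1,interpolation=cv2.INTER_CUBIC)
c=cv2.resize(im[80:190,75:255],None,fx=4.4,fy=4.4,interpolation=cv2.INTER_CUBIC)
for k in range(0,180,20): cv2.putText(c,str(75+k),(int(k*4.4),10),0,.35,(0,0,255)); cv2.line(c,(int(k*4.4),12),(int(k*4.4),18),(0,0,255))
for k in range(0,110,10): cv2.putText(c,str(80+k),(0,int(k*4.4)),0,.35,(0,0,255))
cv2.imwrite("pics/c1.png",c)
print(plane(i,[[173,128],[126,125]],.14),plane(i,[218,140],.153),plane(i,[308,118],.178))
print("bar ends", plane(i,[[96,90],[109,168]],.206))
```

```text
[[0.49288697 0.20009078 0.14      ]
 [0.49680931 0.25558407 0.14      ]] [[0.48063325 0.14651074 0.153     ]] [[0.5071843  0.05044604 0.178     ]]
bar ends [[0.53544037 0.25444801 0.206     ]
 [0.46044674 0.25105054 0.206     ]]
```

View pics/c1.png

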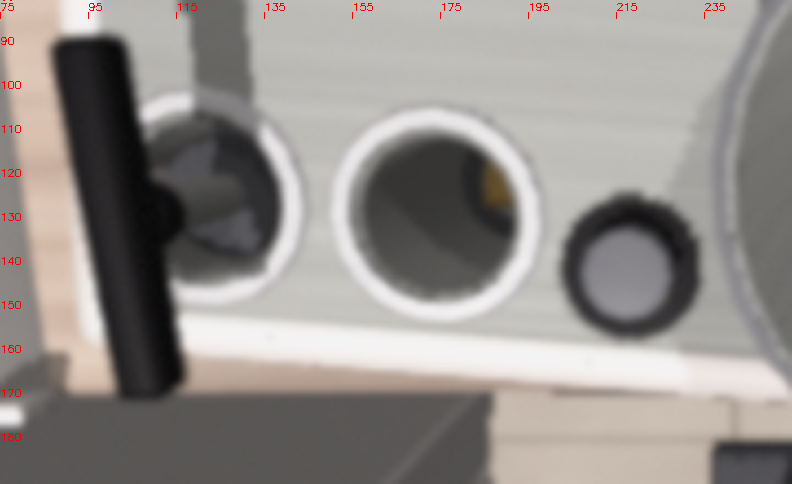

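Run:
```python
from h import *
i,im=load("w1")
S,W=plane(i,[[174.4,128.4],[120.2,124.9]],.142)[:,:2]; B=plane(i,[217.3,142],.153)[0,:2]
print(S,W,B,np.linalg.norm(S-W),np.linalg.norm(S-B))
# funnel rim outer: circle fit via points
m=np.array([[-.04,.062],[-.04,.125],[-.05,.01]]); P=np.array([S,W,B])
mc,pc=m-m.mean(0),P-P.mean(0)
th=np.arctan2((mc[:,0]*pc[:,1]-mc[:,1]*pc[:,0]).sum(),(mc*pc).sum())
c,s=np.cos(th),np.sin(th); Rm=np.array([[c,-s],[s,c]]); t=P.mean(0)-Rm@m.mean(0)
print("yaw deg",np.degrees(th),"origin",t); 
for n,q in dict(throat=(-.018,-.085),shaft=(-.04,.062),well=(-.04,.125),button=(-.05,.01)).items(): print(n,Rm@q+t)
T=np.r_[Rm@(-.018,-.085)+t,.178]
a=np.linspace(0,2*np.pi,60); pts=proj(i,np.c_[T[0]+.074*np.cos(a),T[1]+.074*np.sin(a),0*a+.178]); o=im.copy()
for q in pts: cv2.circle(o,tuple(np.int32(q.round())),1,(0,0,255),-1)
for X,Y in ((-.085,-.165),(.085,-.165),(-.085,.165),(.085,.165)):
    q=proj(i,np.r_[Rm@(X,Y)+t,.14])[0]; cv2.circle(o,tuple(np.int32(q.round())),2,(255,0,0),-1)
cv2.imwrite("pics/o1.png",cv2.resize(o[:200,70:400],None,fx=2.4,fy=2.4))
# bar top mask
g=im.max(2)<45; lab=cv2.connectedComponents(g[60:180,75:125].astype(np.uint8))[1]
ys,xs=np.nonzero(lab==lab[128-60,102-75]); print(cv2.minAreaRect(np.c_[xs+75,ys+60].astype(np.float32)))
print("bar axis ends z.206:",plane(i,[[96,89.5],[109.3,168.5]],.206))
```

```text
[0.49261687 0.19797775] [0.4971824  0.26170303] [0.47837267 0.14736593] 0.06388861072093134 0.052578068904472364
yaw deg -4.38120543258149 origin [0.52758095 0.13356381]
throat [0.50314023 0.05018724]
shaft [0.49243413 0.19843831]
well [0.49724683 0.26125422]
button [0.47849097 0.14735418]
((105.79176330566406, 128.3153076171875), (81.80619049072266, 22.088119506835938), 78.43986511230469)
bar axis ends z.206: [[0.53589239 0.2543926  0.206     ]
 [0.45993369 0.25080811 0.206     ]]
```

View pics/o1.png

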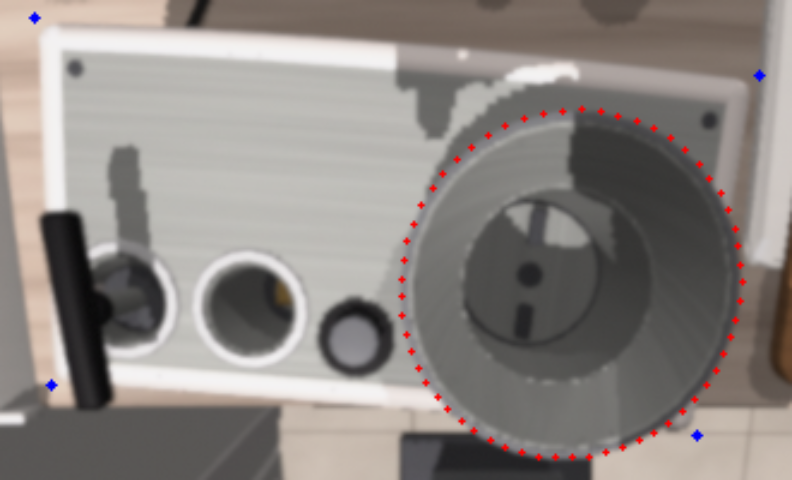

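Run:
```python
from h import *
i,im=load("w1")
for z in (.188,.197):
    p=plane(i,[[96,89.5],[109.3,168.5],[95,90],[107,169]],z)[:,:2]
    for a,b in ((0,1),(2,3)): d=p[a]-p[b]; print(z,p[[a,b]].mean(0),np.linalg.norm(d),np.degrees(np.arctan2(d[1],d[0])))
go([.495,.26,.30],down(180+2))
```

```text
0.188 [0.49605867 0.26134721] 0.08064065334870398 2.701782113934068
0.188 [0.49556441 0.26319818] 0.08066636647224815 1.6274861921202612
0.197 [0.49698586 0.25697378] 0.07834194362252757 2.7017821139340636
0.197 [0.49650568 0.25877199] 0.07836692377821096 1.6274861921202528
t1.9 TCP [0.4506 0.1066 0.3603] shift [ 0.0447 -0.1534  0.06  ] turn [ 1.0000e-01 -1.0000e-01  1.7809e+02]
```

Request:
servo_tool(series="0.045 -0.153 0.04 0 0 -43 0; 0.045 -0.153 0.04 0 0 -43 0; 0.045 -0.153 0.04 0 0 -43 0; 0.045 -0.153 0.04 0 0 -43 0; 0.045 -0.153 0.04 0 0 -43 0")

```text
clock: 2.4
position: [0.4961, 0.2607, 0.3189]
ee_rot: [-0.0, 0.929, 0.37, -0.001]
contact_force: [-0.3, 0.3, -0.7]
width: 0.0852
gripper_force: 0.0
```

Request:
servo_tool(series="0 0 0 0 0 -43 0; 0 0 0 0 0 -43 0; 0 0 0 0 0 -43 0; 0 0 0 0 0 -43 0; 0 0 0 0 0 -43 0")

```text
clock: 2.9
position: [0.496, 0.2582, 0.3207]
ee_rot: [0.0, 0.73, 0.683, -0.0]
contact_force: [0.6, 0.5, 0.2]
width: 0.0854
gripper_force: 0.0
```

Request:
servo_tool(series="0 0 0 0 0 -43 0; 0 0 0 0 0 -43 0; 0 0 0 0 0 -43 0; 0 0 0 0 0 -43 0; 0 0 0 0 0 -43 0")

```text
clock: 3.4
position: [0.496, 0.2582, 0.3207]
ee_rot: [0.0, 0.429, 0.903, -0.0]
contact_force: [-0.4, 0.1, 0.5]
width: 0.0853
gripper_force: 0.0
```

Request:
servo_tool(series="0 0 0 0 0 -43 0; 0 0 0 0 0 -43 0; 0 0 0 0 0 -43 0; 0 0 0 0 0 -43 0; 0 0 0 0 0 -43 0")

```text
clock: 3.9
position: [0.496, 0.2582, 0.3207]
ee_rot: [0.0, 0.068, 0.998, -0.0]
contact_force: [0.5, 0.6, 0.7]
width: 0.0855
gripper_force: 0.0
```

Run:
```python
from h import *
i,im=load("w1")
print("wall",plane(i,[[62,20],[80,160],[65,100]],.0),plane(i,[[62,20],[80,160]],.1))
go([.497,.260,.30],down(182)); st()
```

```text
wall [[0.64601871 0.39915099 0.        ]
 [0.42737739 0.39935568 0.        ]
 [0.52613216 0.41019692 0.        ]] [[0.62270577 0.34133655 0.1       ]
 [0.44746913 0.3415006  0.1       ]]
t3.9 TCP [0.496  0.2582 0.3207] shift [-0.0007  0.0019  0.0207] turn [-0.04  0.   -9.82]
{'clock': np.float64(3.9), 'position': array([0.496 , 0.2582, 0.3207]), 'ee_rot': array([ 0.000e+00,  6.820e-02,  9.977e-01, -4.000e-04]), 'qpos': array([ 3.5600e-01,  2.1580e-01,  1.3698e+00, -7.0000e-04,  1.5562e+00,
       -1.0782e+00]), 'contact_force': array([0.4703, 0.6189, 0.7071]), 'moment': array([-0.0019, -0.047 ,  0.0007]), 'width': np.float64(0.0855), 'gripper_force': np.float64(0.0)}
```

Request:
servo_tool(series="0 0.002 0 0 0 -10 0; 0 0.002 0 0 0 -10 0; 0 0.002 0 0 0 -10 0; 0 0.002 0 0 0 -10 0")

```text
clock: 4.3
position: [0.4962, 0.2615, 0.3207]
ee_rot: [0.0, -0.016, 1.0, -0.0]
contact_force: [-0.4, -0.2, 0.8]
width: 0.0853
gripper_force: 0.0
```

Run:
```python
from h import *
i,im=shot("wrist","w2")
q=proj(i,[[.497,.26,.197],[.497,.26,.188],[.53,.261,.197],[.497,.261,.142],[.4924,.1984,.142]]); print(q)
for k in q[[0,3,4]]: cv2.circle(im,tuple(np.int32(k)),2,(0,0,255),-1)
cv2.imwrite("pics/o2.png",im); go([.497,.260,.30],down(182))
```

```text
[[250.77568645 188.91437662]
 [250.84049611 186.14851811]
 [250.76701867 222.79867526]
 [252.05312179 174.28201936]
 [193.58857551 168.29545516]]
t4.3 TCP [0.4962 0.2618 0.3206] shift [-0.0008 -0.0018  0.0206] turn [-0.01 -0.   -0.16]
```

View pics/o2.png

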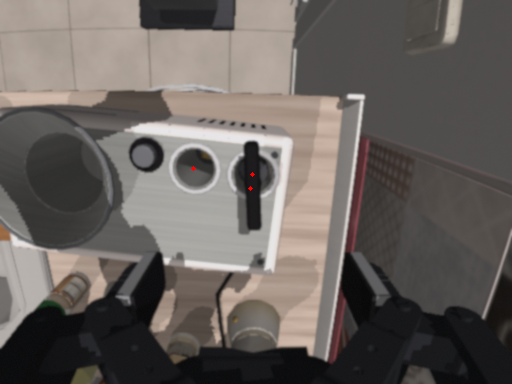

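Run:
```python
from h import *
i,im=load("w2")
g=(im.max(2)<40).astype(np.uint8)[120:245,225:285]
lab=cv2.connectedComponents(g)[1]; m=(lab==lab[205-120,252-225])
rows=[(y+120,np.nonzero(m[y])[0].mean()+225,m[y].sum()) for y in range(len(m)) if m[y].any()]
print(rows[0],rows[-1],[ (r[0],round(r[1],1),r[2]) for r in rows[::12]])
for z in (.19,.196):
    a,b=plane(i,[[rows[8][1],rows[0][0]-.5],[rows[-8][1],rows[-1][0]+.5]],z); print(z,(a+b)/2,np.linalg.norm(a-b),np.degrees(np.arctan2((b-a)[1],(b-a)[0])))
```

```text
(142, np.float64(253.0), np.int64(1)) (228, np.float64(253.0), np.int64(9)) [(142, np.float64(253.0), np.int64(1)), (154, np.float64(251.5), np.int64(12)), (166, np.float64(250.8), np.int64(17)), (178, np.float64(249.5), np.int64(20)), (190, np.float64(252.0), np.int64(15)), (202, np.float64(252.5), np.int64(12)), (214, np.float64(253.0), np.int64(13)), (226, np.float64(253.5), np.int64(12))]
0.19 [0.4970945 0.261367  0.19     ] 0.08358558190107536 3.419369743965216
0.196 [0.4953509  0.26132292 0.196     ] 0.0817577062744477 3.4193697439652055
```

Request:
servo_tool(series="0 -0.001 0.1 0 0 -1.5 0; 0 -0.001 0.1 0 0 -1.5 0; 0 -0.001 0.14 0 0 -1.5 0; 0 -0.001 0.151 0 0 -1.5 0; 0 -0.001 0.151 0 0 -1.5 0")

```text
clock: 4.85
position: [0.4954, 0.261, 0.1684]
ee_rot: [-0.002, -0.03, 1.0, -0.001]
contact_force: [0.3, 0.8, -0.0]
width: 0.0854
gripper_force: 0.0
```

Request:
servo_tool(series="0 0 0 0 0 0 1; 0 0 0 0 0 0 1; 0 0 0 0 0 0 1; 0 0 0 0 0 0 1; 0 0 0 0 0 0 1", squeeze=60)

```text
clock: 5.35
position: [0.4965, 0.2615, 0.1705]
ee_rot: [0.001, -0.03, 1.0, 0.0]
contact_force: [-3.4, -1.4, 11.1]
width: 0.013
gripper_force: 60.8
```

Request:
servo_tool(series="0 0 0 0 0 0 1; 0 0 0 0 0 0 1; 0 0 0 0 0 0 1; 0 0 0 0 0 0 1; 0 0 0 0 0 0 1")

```text
clock: 5.85
position: [0.4967, 0.2615, 0.1705]
ee_rot: [0.001, -0.03, 1.0, 0.0]
contact_force: [-0.3, -0.5, 5.1]
width: 0.0131
gripper_force: 59.5
```

Request:
servo_tool(series="0 0 -0.02 0 0 0 1; 0 0 -0.04 0 0 0 1; 0 0 -0.07 0 0 0 1; 0 0 -0.10 0 0 0 1; 0 0 -0.13 0 0 0 1")

```text
clock: 6.35
position: [0.4954, 0.2612, 0.2993]
ee_rot: [-0.001, -0.03, 1.0, -0.0]
contact_force: [0.9, 0.8, -2.9]
width: 0.013
gripper_force: 59.0
```

Request:
servo_tool(series="0 0 -0.02 0 0 8 1; 0 0 -0.02 0 0 8 1; 0 0 -0.02 0 0 8 1; 0 0 -0.02 0 0 8 1")

```text
clock: 6.75
position: [0.4951, 0.2611, 0.3172]
ee_rot: [-0.002, 0.038, 0.999, -0.001]
contact_force: [-0.8, -0.1, -2.6]
width: 0.0132
gripper_force: 59.1
```

Run:
```python
from h import *
st(); shot("scene","s3"); i,im=shot("side","d3"); cv2.imwrite("pics/d3c.png",cv2.resize(im[130:260,90:250],None,fx=4.5,fy=4.5,interpolation=cv2.INTER_CUBIC))
shot("wrist","w3")
go([.4924,.1984,.30],down(180-4.4))
```

```text
{'clock': np.float64(6.75), 'position': array([0.4951, 0.2611, 0.3172]), 'ee_rot': array([-2.000e-03,  3.850e-02,  9.993e-01, -9.000e-04]), 'qpos': array([ 0.3609,  0.2199,  1.3728, -0.    ,  1.5533, -1.1329]), 'contact_force': array([-0.7852, -0.0684, -2.5638]), 'moment': array([-0.0123,  0.002 ,  0.0557]), 'width': np.float64(0.0132), 'gripper_force': np.float64(59.0545)}
t6.9 TCP [0.4956 0.2612 0.3179] shift [-0.0018 -0.0628  0.018 ] turn [-0.08 -0.16 -0.07]
```

View pics/w3.png

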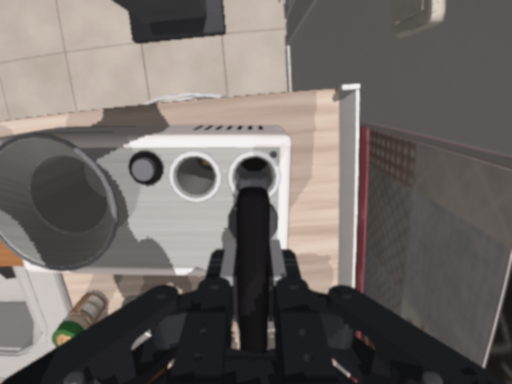

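Run:
```python
from h import *
i,im=load("w3"); s=manip.get_state(); r=Rq(s["ee_rot"])
for z in (.345,.336,.327): print(r.inv().apply(plane(i,[[253,187]],z)[0]-s["position"]))
for n,f in (("scene","s3"),("side","d3")):
    i,im=load(f); P=s["position"]; print(n,proj(i,[P+[0,0,.019],P+[0,0,-.1405],P+[0,0,-.05]]))
cv2.imwrite("pics/c3.png",np.hstack([cv2.resize(load("s3")[1][90:210,100:220],(400,400)),cv2.resize(load("d3")[1][110:250,90:230],(400,400))]))
```

```text
[ 0.04516868  0.00017674 -0.02693755]
[ 0.0425574  0.0001817 -0.0179448]
[ 0.03994611  0.00018666 -0.00895205]
scene [[118.75837111 115.91581899]
 [126.16655903 167.00971143]
 [122.05381116 138.77907668]]
side [[138.71851725 155.7101611 ]
 [146.44529656 197.59967139]
 [142.15375873 174.54988842]]
```

View pics/c3.png

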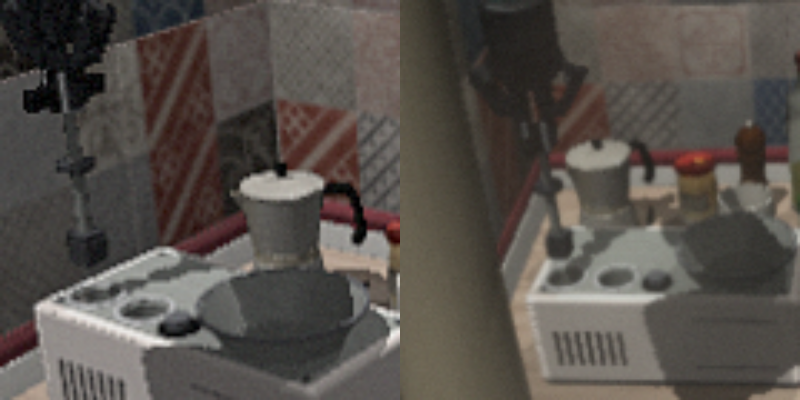

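Request:
servo_tool(series="-0.003 -0.05 0 0 0 2 1; -0.003 -0.063 0 0 0 2 1; -0.003 -0.063 0 0 0 2 1; -0.003 -0.063 0 0 0 2 1; -0.003 -0.063 0 0 0 2 1")

```text
clock: 7.4
position: [0.4942, 0.1992, 0.3194]
ee_rot: [-0.0, 0.056, 0.998, 0.0]
contact_force: [1.0, -0.2, -4.0]
width: 0.0127
gripper_force: 59.6
```

Request:
servo_tool(series="0 0 0.02 0 0 0 1; 0 0 0.03 0 0 0 1; 0 0 0.045 0 0 0 1; 0 0 0.06 0 0 0 1; 0 0 0.06 0 0 0 1")

```text
clock: 7.9
position: [0.4926, 0.1986, 0.2571]
ee_rot: [-0.003, 0.056, 0.998, -0.001]
contact_force: [-0.1, 0.2, -3.6]
width: 0.0136
gripper_force: 59.4
```

Run:
```python
from h import *
st(); go([.4935,.1984,.20],down(180-4.4-2))
```

```text
{'clock': np.float64(7.9), 'position': array([0.4926, 0.1986, 0.2571]), 'ee_rot': array([-2.700e-03,  5.630e-02,  9.984e-01, -8.000e-04]), 'qpos': array([ 2.5210e-01,  1.9870e-01,  1.5463e+00,  2.0000e-04,  1.4022e+00,
       -1.2060e+00]), 'contact_force': array([-0.0716,  0.1892, -3.5663]), 'moment': array([0.0464, 0.0371, 0.0021]), 'width': np.float64(0.0136), 'gripper_force': np.float64(59.4381)}
t7.9 TCP [0.4926 0.1986 0.2571] shift [-0.0013  0.      0.0571] turn [-0.1  -0.3  -0.06]
```

In the bore freely; continue down towards the stem.

Request:
servo_tool(series="0 0 0.02 0 0 0 1; 0 0 0.04 0 0 0 1; 0 0 0.058 0 0 0 1; 0 0 0.058 0 0 0 1")

```text
clock: 8.3
position: [0.4927, 0.1983, 0.1998]
ee_rot: [-0.002, 0.057, 0.998, -0.001]
contact_force: [-0.1, -0.3, -3.4]
width: 0.0126
gripper_force: 59.5
```

Request:
servo_tool(series="0 0 0.006 0 0 0 1; 0 0 0.012 0 0 0 1; 0 0 0.018 0 0 0 1; 0 0 0.022 0 0 0 1; 0 0 0.022 0 0 0 1")

```text
clock: 8.8
position: [0.4939, 0.1982, 0.1791]
ee_rot: [-0.0, 0.057, 0.998, -0.0]
contact_force: [-0.7, -0.1, -3.0]
width: 0.0129
gripper_force: 59.6
```

Request:
servo_tool(series="0 0 0.005 0 0 0 1; 0 0 0.009 0 0 0 1; 0 0 0.012 0 0 0 1; 0 0 0.0135 0 0 0 1; 0 0 0.0135 0 0 0 1")

```text
clock: 9.3
position: [0.4943, 0.1984, 0.1665]
ee_rot: [0.0, 0.057, 0.998, -0.0]
contact_force: [-1.1, -0.5, 1.2]
width: 0.0131
gripper_force: 60.1
```

Request:
servo_tool(series="0 0 0 0 0 8 1; 0 0 0 0 0 16 1; 0 0 0 0 0 24 1; 0 0 0 0 0 32 1; 0 0 0 0 0 40 1")

```text
clock: 9.8
position: [0.4938, 0.1989, 0.1665]
ee_rot: [-0.0, 0.397, 0.918, 0.0]
contact_force: [-1.5, 1.4, 1.1]
width: 0.0133
gripper_force: 60.2
```

Run:
```python
from h import *
st()
```

```text
{'clock': np.float64(9.8), 'position': array([0.4938, 0.1989, 0.1665]), 'ee_rot': array([-4.000e-04,  3.973e-01,  9.177e-01,  3.000e-04]), 'qpos': array([ 2.5140e-01,  2.5780e-01,  1.6995e+00,  1.1000e-03,  1.1846e+00,
       -5.0270e-01]), 'contact_force': array([-1.4945,  1.3656,  1.0559]), 'moment': array([0.2904, 0.5178, 0.2278]), 'width': np.float64(0.0133), 'gripper_force': np.float64(60.2321)}
```

Request:
servo_tool(series="0 0 0 0 0 5 1; 0 0 0 0 0 10 1; 0 0 0 0 0 15 1; 0 0 0 0 0 20 1; 0 0 0 0 0 23 1")

```text
clock: 10.3
position: [0.4939, 0.199, 0.1665]
ee_rot: [-0.0, 0.571, 0.821, 0.0]
contact_force: [-1.1, 1.2, 0.2]
width: 0.013
gripper_force: 60.2
```

Run:
```python
from h import *
st()
```

```text
{'clock': np.float64(10.3), 'position': array([0.4939, 0.199 , 0.1665]), 'ee_rot': array([-4.000e-04,  5.711e-01,  8.209e-01,  4.000e-04]), 'qpos': array([ 2.5140e-01,  2.5780e-01,  1.6994e+00,  1.3000e-03,  1.1842e+00,
       -1.0420e-01]), 'contact_force': array([-1.141,  1.224,  0.192]), 'moment': array([0.2956, 0.494 , 0.1095]), 'width': np.float64(0.013), 'gripper_force': np.float64(60.1824)}
```

Request:
servo_tool(series="0 0 0 0 0 3 1; 0 0 0 0 0 6 1; 0 0 0 0 0 8 1; 0 0 0 0 0 8 1")

```text
clock: 10.7
position: [0.4941, 0.1989, 0.1665]
ee_rot: [-0.0, 0.626, 0.78, 0.0]
contact_force: [-2.1, 1.0, 1.1]
width: 0.0131
gripper_force: 60.3
```

Run:
```python
from h import *
st()
```

```text
{'clock': np.float64(10.7), 'position': array([0.4941, 0.1989, 0.1665]), 'ee_rot': array([-3.000e-04,  6.260e-01,  7.798e-01,  5.000e-04]), 'qpos': array([2.5140e-01, 2.5790e-01, 1.6994e+00, 1.1000e-03, 1.1840e+00,
       3.2900e-02]), 'contact_force': array([-2.1071,  1.0442,  1.1372]), 'moment': array([0.417 , 0.5172, 0.0909]), 'width': np.float64(0.0131), 'gripper_force': np.float64(60.2638)}
```

Request:
servo_tool(series="0 0 0 0 0 3 1; 0 0 0 0 0 6 1; 0 0 0 0 0 6 1")

```text
clock: 11.0
position: [0.4942, 0.1988, 0.1665]
ee_rot: [-0.0, 0.665, 0.746, 0.0]
contact_force: [-2.9, 1.3, 2.0]
width: 0.0128
gripper_force: 60.5
```

Run:
```python
from h import *
st(); i,im=shot("wrist","w4")
```

```text
{'clock': np.float64(11.0), 'position': array([0.4942, 0.1988, 0.1665]), 'ee_rot': array([-1.000e-04,  6.654e-01,  7.465e-01,  4.000e-04]), 'qpos': array([2.5140e-01, 2.5790e-01, 1.6993e+00, 7.0000e-04, 1.1838e+00,
       1.3650e-01]), 'contact_force': array([-2.8515,  1.3037,  1.9994]), 'moment': array([0.3864, 0.5435, 0.3426]), 'width': np.float64(0.0128), 'gripper_force': np.float64(60.5018)}
```

View pics/w4.png

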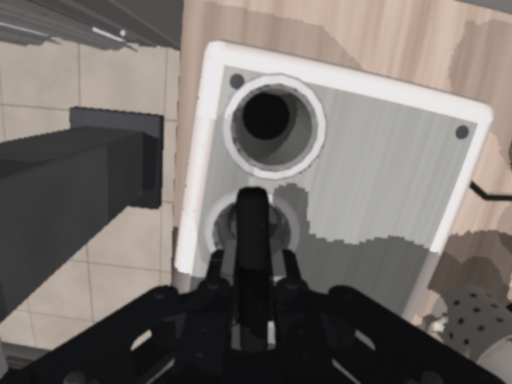

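Request:
servo_tool(series="0 0 0 0 0 2 1; 0 0 0 0 0 2 1; 0 0 0 0 0 2 1")

```text
clock: 11.35
position: [0.4943, 0.1987, 0.1665]
ee_rot: [0.0, 0.678, 0.735, 0.0]
contact_force: [-2.1, 1.8, 4.2]
width: 0.0131
gripper_force: 61.0
```

Run:
```python
from h import *
st()
```

```text
{'clock': np.float64(11.35), 'position': array([0.4943, 0.1987, 0.1665]), 'ee_rot': array([0.000e+00, 6.782e-01, 7.349e-01, 4.000e-04]), 'qpos': array([2.5130e-01, 2.5800e-01, 1.6993e+00, 4.0000e-04, 1.1837e+00,
       1.7100e-01]), 'contact_force': array([-2.1387,  1.8397,  4.1674]), 'moment': array([0.5012, 0.5601, 0.5195]), 'width': np.float64(0.0131), 'gripper_force': np.float64(60.9937)}
```

Request:
servo_tool(series="0 0 0 0 0 -8 1; 0 0 0 0 0 -16 1; 0 0 0 0 0 -24 1; 0 0 0 0 0 -32 1; 0 0 0 0 0 -40 1")

```text
clock: 11.85
position: [0.4942, 0.1986, 0.1665]
ee_rot: [-0.0, 0.385, 0.923, 0.0]
contact_force: [-2.0, 1.2, 5.3]
width: 0.0131
gripper_force: 60.8
```

Request:
servo_tool(series="0 0 0 0 0 -8 1; 0 0 0 0 0 -16 1; 0 0 0 0 0 -24 1; 0 0 0 0 0 -32 1; 0 0 0 0 0 -40 1")

```text
clock: 12.35
position: [0.4939, 0.1985, 0.1665]
ee_rot: [-0.0, 0.046, 0.999, 0.0]
contact_force: [-2.7, 2.2, 5.0]
width: 0.013
gripper_force: 60.8
```

Request:
servo_tool(series="0 0 0 0 0 -5 1; 0 0 0 0 0 -10 1; 0 0 0 0 0 -13 1; 0 0 0 0 0 -13 1")

```text
clock: 12.75
position: [0.4939, 0.1984, 0.1665]
ee_rot: [-0.0, -0.065, 0.998, 0.0]
contact_force: [-2.6, 1.4, 4.1]
width: 0.0131
gripper_force: 60.8
```

Run:
```python
from h import *
st()
```

```text
{'clock': np.float64(12.75), 'position': array([0.4939, 0.1984, 0.1665]), 'ee_rot': array([-3.000e-04, -6.540e-02,  9.979e-01,  2.000e-04]), 'qpos': array([ 2.5090e-01,  2.5790e-01,  1.6995e+00,  5.0000e-04,  1.1848e+00,
       -1.4511e+00]), 'contact_force': array([-2.6379,  1.4191,  4.1267]), 'moment': array([ 0.3936,  0.8279, -0.0666]), 'width': np.float64(0.0131), 'gripper_force': np.float64(60.7666)}
```

Request:
servo_tool(series="0 0 0 0 0 -4 1; 0 0 0 0 0 -7 1; 0 0 0 0 0 -7 1")

```text
clock: 13.05
position: [0.4939, 0.1983, 0.1665]
ee_rot: [-0.0, -0.126, 0.992, 0.0]
contact_force: [-2.3, 0.4, 5.1]
width: 0.0131
gripper_force: 60.8
```

Run:
```python
from h import *
st()
```

```text
{'clock': np.float64(13.05), 'position': array([0.4939, 0.1983, 0.1665]), 'ee_rot': array([-3.00e-04, -1.26e-01,  9.92e-01,  2.00e-04]), 'qpos': array([ 2.5080e-01,  2.5790e-01,  1.6995e+00,  4.0000e-04,  1.1848e+00,
       -1.5728e+00]), 'contact_force': array([-2.2942,  0.4283,  5.0753]), 'moment': array([ 0.2642,  0.8   , -0.155 ]), 'width': np.float64(0.0131), 'gripper_force': np.float64(60.7884)}
```

Request:
servo_tool(series="0 0 0 0 0 -3 1; 0 0 0 0 0 -3 1; 0 0 0 0 0 -3 1")

```text
clock: 13.35
position: [0.4938, 0.1983, 0.1665]
ee_rot: [-0.0, -0.151, 0.988, 0.0]
contact_force: [-3.1, 0.8, 5.2]
width: 0.0127
gripper_force: 60.8
```

Run:
```python
from h import *
st()
```

```text
{'clock': np.float64(13.35), 'position': array([0.4938, 0.1983, 0.1665]), 'ee_rot': array([-3.000e-04, -1.512e-01,  9.885e-01,  2.000e-04]), 'qpos': array([ 2.5070e-01,  2.5780e-01,  1.6995e+00,  5.0000e-04,  1.1848e+00,
       -1.6239e+00]), 'contact_force': array([-3.0662,  0.7552,  5.2087]), 'moment': array([ 0.2712,  0.7814, -0.3338]), 'width': np.float64(0.0127), 'gripper_force': np.float64(60.848)}
```

Request:
servo_tool(series="0 0 0 0 0 -2 1; 0 0 0 0 0 -2 1; 0 0 0 0 0 -2 1")

```text
clock: 13.65
position: [0.4939, 0.1983, 0.1665]
ee_rot: [-0.0, -0.168, 0.986, 0.0]
contact_force: [-2.6, 0.6, 4.7]
width: 0.0129
gripper_force: 61.0
```

Run:
```python
from h import *
st()
```

```text
{'clock': np.float64(13.65), 'position': array([0.4939, 0.1983, 0.1665]), 'ee_rot': array([-2.000e-04, -1.682e-01,  9.857e-01,  2.000e-04]), 'qpos': array([ 2.5070e-01,  2.5790e-01,  1.6995e+00,  5.0000e-04,  1.1847e+00,
       -1.6584e+00]), 'contact_force': array([-2.5878,  0.6291,  4.7497]), 'moment': array([ 0.3022,  0.8096, -0.5441]), 'width': np.float64(0.0129), 'gripper_force': np.float64(60.9717)}
```

Request:
servo_tool(series="0 0 0 0 0 6 1; 0 0 -0.01 0 0 12 1; 0 0 -0.02 0 0 12 1; 0 0 -0.03 0 0 12 1; 0 0 -0.03 0 0 12 1")

```text
clock: 14.15
position: [0.4957, 0.1983, 0.1976]
ee_rot: [0.002, -0.066, 0.998, -0.0]
contact_force: [1.0, -0.3, -3.7]
width: 0.0128
gripper_force: 59.7
```

Request:
servo_tool(series="0 0 -0.03 0 0 0 1; 0 0 -0.06 0 0 0 1; 0 0 -0.09 0 0 0 1; 0 0 -0.12 0 0 0 1; 0 0 -0.12 0 0 0 1")

```text
clock: 14.65
position: [0.4967, 0.1987, 0.3204]
ee_rot: [0.005, -0.066, 0.998, 0.001]
contact_force: [0.5, 0.3, -1.3]
width: 0.013
gripper_force: 59.8
```

Run:
```python
from h import *
st(); i,im=shot("wrist","w5"); go([.498,.2613,.32],down(184))
cv2.imwrite("pics/c5.png",im[100:300,120:320])
```

```text
{'clock': np.float64(14.65), 'position': array([0.4967, 0.1987, 0.3204]), 'ee_rot': array([ 4.900e-03, -6.570e-02,  9.978e-01,  5.000e-04]), 'qpos': array([ 2.5090e-01,  1.7190e-01,  1.4273e+00, -8.0000e-04,  1.5325e+00,
       -1.4513e+00]), 'contact_force': array([ 0.4794,  0.3382, -1.2868]), 'moment': array([ 0.0337, -0.0409, -0.0248]), 'width': np.float64(0.013), 'gripper_force': np.float64(59.7935)}
t14.7 TCP [0.4955 0.1984 0.3177] shift [-0.0108  0.062  -0.0023] turn [0.   0.28 3.52]
```

View pics/c5.png

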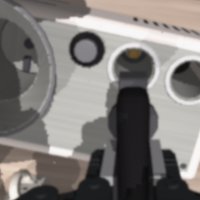

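Request:
servo_tool(series="-0.01 0.05 0 0 0 3.5 1; -0.01 0.062 0 0 0 3.5 1; -0.01 0.062 0 0 0 3.5 1; -0.01 0.062 0 0 0 3.5 1; -0.01 0.062 0 0 0 3.5 1")

```text
clock: 15.2
position: [0.4957, 0.2601, 0.3151]
ee_rot: [-0.001, -0.035, 0.999, -0.001]
contact_force: [0.1, 0.0, -2.8]
width: 0.0126
gripper_force: 59.9
```

Request:
servo_tool(series="0 0 0.02 0 0 0 1; 0 0 0.04 0 0 0 1; 0 0 0.06 0 0 0 1; 0 0 0.06 0 0 0 1")

```text
clock: 15.6
position: [0.4946, 0.2597, 0.2532]
ee_rot: [-0.003, -0.034, 0.999, -0.001]
contact_force: [-0.5, -1.0, -3.4]
width: 0.0132
gripper_force: 59.9
```

Run:
```python
from h import *
st(); go([.4975,.2613,.172],down(184))
```

```text
{'clock': np.float64(15.6), 'position': array([0.4946, 0.2597, 0.2532]), 'ee_rot': array([-0.0026, -0.0343,  0.9994, -0.001 ]), 'qpos': array([ 3.5910e-01,  2.4280e-01,  1.4969e+00, -1.0000e-04,  1.4075e+00,
       -1.2803e+00]), 'contact_force': array([-0.5185, -0.9815, -3.4359]), 'moment': array([0.0702, 0.0028, 0.0354]), 'width': np.float64(0.0132), 'gripper_force': np.float64(59.9273)}
t15.6 TCP [0.4946 0.2597 0.2532] shift [-0.0035  0.0015  0.0812] turn [-0.1  -0.3  -0.07]
```

Request:
servo_tool(series="-0.002 0.001 0.02 0 0 0 1; -0.002 0.001 0.04 0 0 0 1; -0.002 0.001 0.055 0 0 0 1; -0.002 0.001 0.07 0 0 0 1; -0.002 0.001 0.078 0 0 0 1")

```text
clock: 16.1
position: [0.498, 0.2616, 0.1779]
ee_rot: [-0.0, -0.034, 0.999, -0.0]
contact_force: [-0.3, -0.5, -3.0]
width: 0.0133
gripper_force: 59.8
```

Request:
servo_tool(series="0 0 0.002 0 0 0 1; 0 0 0.004 0 0 0 1; 0 0 0.004 0 0 0 1")

```text
clock: 16.4
position: [0.4985, 0.2623, 0.1748]
ee_rot: [0.001, -0.035, 0.999, 0.0]
contact_force: [-0.4, -0.3, -1.7]
width: 0.0128
gripper_force: 59.8
```

Request:
servo_tool(series="0 0 0.001 0 0 0 1; 0 0 0.003 0 0 0 1; 0 0 0.0045 0 0 0 1; 0 0 0.0045 0 0 0 1")

```text
clock: 16.8
position: [0.4983, 0.2625, 0.1705]
ee_rot: [0.001, -0.035, 0.999, 0.0]
contact_force: [-1.0, -0.1, 2.1]
width: 0.0129
gripper_force: 60.7
```

Request:
servo_tool(series="0 0 0 0 0 0 0; 0 0 0 0 0 0 0; 0 0 0 0 0 0 0; 0 0 0 0 0 0 0; 0 0 0 0 0 0 0")

```text
clock: 17.3
position: [0.498, 0.2623, 0.1695]
ee_rot: [0.0, -0.035, 0.999, -0.0]
contact_force: [0.1, -0.3, 0.5]
width: 0.0835
gripper_force: 0.0
```

Request:
servo_tool(series="0 0 -0.04 0 0 0 0; 0 0 -0.08 0 0 0 0; 0 0 -0.12 0 0 0 0; 0 0 -0.13 0 0 0 0; 0 0 -0.13 0 0 0 0")

```text
clock: 17.8
position: [0.4988, 0.2627, 0.3016]
ee_rot: [0.002, -0.035, 0.999, 0.001]
contact_force: [-0.2, 0.1, -0.8]
width: 0.085
gripper_force: 0.0
```

Run:
```python
from h import *
st(); i,im=shot("wrist","w6"); s=manip.get_state()
g=(im.max(2)<40).astype(np.uint8)[100:260,200:300]
lab=cv2.connectedComponents(g)[1]; q=proj(i,[.4968,.262,.195])[0]; print(q); m=(lab==lab[int(q[1])-100+12,int(q[0])-200])
rows=[(y+100,np.nonzero(m[y])[0].mean()+200,m[y].sum()) for y in range(len(m)) if m[y].any()]
a,b=plane(i,[[rows[8][1],rows[0][0]-.5],[rows[-8][1],rows[-1][0]+.5]],.193); print((a+b)/2,np.linalg.norm(a-b))
go([.4785,.1474,.25],down(184))
```

```text
{'clock': np.float64(17.8), 'position': array([0.4988, 0.2627, 0.3016]), 'ee_rot': array([ 2.200e-03, -3.480e-02,  9.994e-01,  7.000e-04]), 'qpos': array([ 3.6130e-01,  2.2570e-01,  1.4025e+00, -1.0000e-04,  1.5089e+00,
       -1.2791e+00]), 'contact_force': array([-0.2059,  0.124 , -0.7818]), 'moment': array([-0.0251, -0.0366,  0.0196]), 'width': np.float64(0.085), 'gripper_force': np.float64(0.0)}
[251.66977359 190.94525922]
[0.49854817 0.26239832 0.193     ] 0.08311836193910355
t17.9 TCP [0.4979 0.2623 0.2995] shift [ 0.0274 -0.1132  0.0495] turn [ 0.    0.03 -0.01]
```

Request:
servo_tool(series="0.027 -0.05 0 0 0 8 1; 0.027 -0.1 0 0 0 16 1; 0.027 -0.114 0 0 0 24 1; 0.027 -0.114 0 0 0 32 1; 0.027 -0.114 0 0 0 40 1")

```text
clock: 18.35
position: [0.4777, 0.1455, 0.2971]
ee_rot: [-0.002, 0.313, 0.95, -0.001]
contact_force: [-0.3, -0.2, 0.7]
width: 0.0121
gripper_force: 0.0
```

Request:
servo_tool(series="0 0 0 0 0 43 1; 0 0 0 0 0 43 1; 0 0 0 0 0 43 1; 0 0 0 0 0 43 1; 0 0 0 0 0 43 1")

```text
clock: 18.85
position: [0.4777, 0.1464, 0.2969]
ee_rot: [-0.002, 0.638, 0.77, -0.002]
contact_force: [0.2, 0.2, -0.3]
width: -0.0001
gripper_force: 0.0
```

Request:
servo_tool(series="0 0 0 0 0 11 1; 0 0 0 0 0 11 1; 0 0 0 0 0 11 1; 0 0 0 0 0 11 1")

```text
clock: 19.25
position: [0.4782, 0.1465, 0.2979]
ee_rot: [-0.001, 0.707, 0.708, -0.001]
contact_force: [0.5, -0.2, 0.3]
width: 0.0002
gripper_force: 0.0
```

Run:
```python
from h import *
go([.4785,.1474,.17],down(90))
```

```text
t19.2 TCP [0.4782 0.1465 0.2979] shift [0.0009 0.0007 0.1279] turn [-0.18  0.04  0.07]
```

Request:
servo_tool(series="0 0 0.05 0 0 0 1; 0 0 0.09 0 0 0 1; 0 0 0.12 0 0 0 1; 0 0 0.135 0 0 0 1; 0 0 0.135 0 0 0 1")

```text
clock: 19.75
position: [0.4765, 0.1462, 0.1616]
ee_rot: [-0.002, 0.707, 0.707, -0.003]
contact_force: [-0.5, 0.6, -1.7]
width: 0.0003
gripper_force: 0.0
```

Request:
servo_tool(series="0 0 0.005 0 0 0 1; 0 0 0.01 0 0 0 1; 0 0 0.013 0 0 0 1; 0 0 0.016 0 0 0 1; 0 0 0.016 0 0 0 1")

```text
clock: 20.25
position: [0.4788, 0.1466, 0.1485]
ee_rot: [0.0, 0.707, 0.707, -0.0]
contact_force: [-0.7, 0.2, -0.4]
width: 0.0001
gripper_force: 0.0
```

Request:
servo_tool(series="0 0 0.001 0 0 0 1; 0 0 0.002 0 0 0 1; 0 0 0.003 0 0 0 1; 0 0 0.003 0 0 0 1")

```text
clock: 20.65
position: [0.4792, 0.1467, 0.1479]
ee_rot: [0.001, 0.707, 0.707, 0.001]
contact_force: [-3.0, -1.0, 14.7]
width: -0.0001
gripper_force: 6.9
```

Request:
servo_tool(series="0 0 -0.05 0 0 0 1; 0 0 -0.1 0 0 0 1; 0 0 -0.15 0 0 0 0.5; 0 0 -0.17 0 0 0 0; 0 0 -0.17 0 0 0 0")

```text
clock: 21.15
position: [0.4809, 0.147, 0.3197]
ee_rot: [0.003, 0.707, 0.707, 0.004]
contact_force: [-0.6, -0.5, -0.4]
width: 0.0433
gripper_force: 0.0
```

Run:
```python
from h import *
st(); i,im=shot("wrist","w7"); print(proj(i,[[.4785,.1474,.153],[.4785,.1474,.148]])); go([.45,-.30,.33],down(90))
```

```text
{'clock': np.float64(21.15), 'position': array([0.4809, 0.147 , 0.3197]), 'ee_rot': array([0.0026, 0.707 , 0.7072, 0.0035]), 'qpos': array([ 1.5830e-01,  1.2190e-01,  1.4900e+00, -1.0000e-04,  1.5209e+00,
        1.5800e-01]), 'contact_force': array([-0.6097, -0.4534, -0.3695]), 'moment': array([0.0243, 0.0124, 0.0498]), 'width': np.float64(0.0433), 'gripper_force': np.float64(0.0)}
[[249.80837755 175.53501444]
 [249.81433295 174.37166298]]
t21.2 TCP [0.4796 0.1468 0.3171] shift [-0.4468 -0.0297 -0.0133] turn [ 0.21 -0.03  0.02]
```

Request:
servo_tool(series="-0.22 -0.015 0 0 0 0 0; -0.22 -0.015 0 0 0 0 0; -0.22 -0.015 0 0 0 0 0; -0.22 -0.015 0 0 0 0 0; -0.22 -0.015 0 0 0 0 0")

```text
clock: 21.7
position: [0.4625, -0.0768, 0.3133]
ee_rot: [-0.001, 0.708, 0.706, -0.002]
contact_force: [0.5, -0.1, -0.5]
width: 0.0854
gripper_force: 0.0
```

Request:
servo_tool(series="-0.22 -0.015 0 0 0 0 0; -0.22 -0.015 0 0 0 0 0; -0.22 -0.015 0 0 0 0 0; -0.22 -0.015 0 0 0 0 0; -0.22 -0.015 0 0 0 0 0")

```text
clock: 22.2
position: [0.4476, -0.2972, 0.3127]
ee_rot: [-0.002, 0.708, 0.706, -0.001]
contact_force: [-0.7, 0.2, -0.7]
width: 0.0854
gripper_force: 0.0
```

Request:
servo_tool(series="0 0 0 0 0 0 0; 0 0 0 0 0 0 0")

```text
clock: 22.4
position: [0.4483, -0.2927, 0.3136]
ee_rot: [-0.002, 0.707, 0.707, 0.0]
contact_force: [0.0, 1.0, -0.2]
width: 0.0851
gripper_force: 0.0
```

Run:
```python
from h import *
st(); i,im=shot("wrist","w8")
```

```text
{'clock': np.float64(22.4), 'position': array([ 0.4483, -0.2927,  0.3136]), 'ee_rot': array([-2.200e-03,  7.074e-01,  7.068e-01,  2.000e-04]), 'qpos': array([-7.0890e-01,  1.8250e-01,  1.4301e+00,  8.0000e-04,  1.5334e+00,
       -7.0810e-01]), 'contact_force': array([ 0.0288,  1.0265, -0.1663]), 'moment': array([ 0.0195, -0.0398,  0.0075]), 'width': np.float64(0.0851), 'gripper_force': np.float64(0.0)}
```

View pics/w8.png

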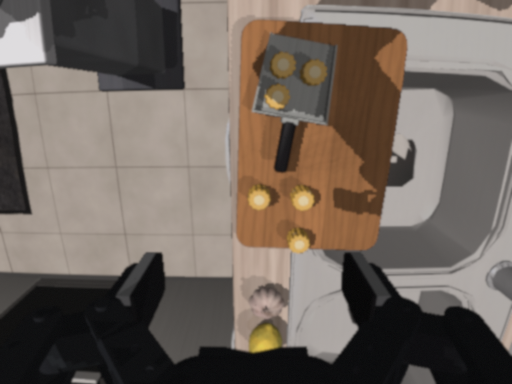

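```bash
cat > fk.py <<'E'
from h import *
from scipy.optimize import least_squares
D=[([-1.341,.2765,1.5058,0,1.3607,-.121],[.1975,-.5396,.2306]),
([.0841,.056,1.4686,-.001,1.6184,1.6519],[.4507,.1073,.3601]),
([.356,.2158,1.3698,-.0007,1.5562,-1.0782],[.496,.2582,.3207]),
([.2521,.1987,1.5463,.0002,1.4022,-1.206],[.4926,.1986,.2571]),
([.2514,.2578,1.6995,.0011,1.1846,-.5027],[.4938,.1989,.1665]),
([.3591,.2428,1.4969,-.0001,1.4075,-1.2803],[.4946,.2597,.2532]),
([-.7089,.1825,1.4301,.0008,1.5334,-.7081],[.4483,-.2927,.3136]),
([.1583,.1219,1.49,-.0001,1.5209,.158],[.4809,.147,.3197])]
def fk(q,p,s4=1):
    h,a0,L1,L2,a2,d=p; E=lambda ax,a:R.from_euler(ax,a)
    A=E("z",q[0]); F=A*E("y",q[1]+q[2]); W=F*E("z",s4*q[3])*E("y",q[4])*E("z",q[5]+np.pi/2)
    # tool down at q5 sum=pi
    return A.apply([a0,0,h])+(A*E("y",q[1])).apply([0,0,L1])+F.apply([a2,0,L2])+W.apply([0,0,d]),W
E
python3 - <<'E'
from fk import *
f=lambda p:np.concatenate([fk(q,p)[0]-x for q,x in D]+[[.01*(p[1]),.001*(p[4])]])
r=least_squares(f,[.3,0,.5,.5,0,.25]); print(r.x.round(4),np.abs(r.fun).max())
print(fk(D[6][0],r.x)[1].as_matrix().round(2), Rq([-.0022,.7074,.7068,0]).as_matrix().round(2))
# board objects
i,im=load("w8"); hsv=cv2.cvtColor(im,cv2.COLOR_BGR2HSV)
m=cv2.inRange(hsv,(20,110,140),(35,255,255)); n,l,s,c=cv2.connectedComponentsWithStats(m)
for k in range(1,n):
    if s[k,4]>40 and c[k][1]<300: print("yellow",c[k].round(1),s[k],plane(i,[c[k]],.055)[0].round(4))
g=(im.max(2)<45).astype(np.uint8)[110:185,265:310]; n,l,s,c=cv2.connectedComponentsWithStats(g); k=1+s[1:,4].argmax()
ys,xs=np.nonzero(l==k); rc=cv2.minAreaRect(np.c_[xs+265,ys+110].astype(np.float32)); print(rc); b=cv2.boxPoints(rc)
P=plane(i,b,.055); print(P.round(4),plane(i,[rc[0]],.055))
E
```

```text
[ 1.975e-01 -1.000e-04  6.313e-01  4.210e-01  6.050e-02  4.267e-01] 0.06925674231657866
[[ 0.  1. -0.]
 [ 1. -0.  0.]
 [ 0. -0. -1.]] [[ 0.  1. -0.]
 [ 1. -0.  0.]
 [ 0. -0. -1.]]
((284.5, 147.0), (11.96308422088623, 48.04845428466797), 11.309932708740234)
[[ 0.4749 -0.3064  0.055 ]
 [ 0.4857 -0.2448  0.055 ]
 [ 0.5008 -0.2477  0.055 ]
 [ 0.4906 -0.3095  0.055 ]] [[ 0.48811136 -0.27648552  0.055     ]]
```

Run:
```python
from fk import *
def fk2(q,p,s4=1):
    b=p[6]; x,W=fk(q,p[:6],s4); return x+R.from_euler("z",q[0]).apply([0,b,0]),W
f=lambda p:np.concatenate([fk2(q,p)[0]-x for q,x in D]+[[.01*(p[1]),.001*(p[4])]])
r=least_squares(f,[.3,0,.4,.4,0,.25,.07]); print(r.x.round(4),np.abs(r.fun).max())
i,im=load("w8"); hsv=cv2.cvtColor(im,cv2.COLOR_BGR2HSV)
for u,v in ((259,199),(302,200),(298,241),(284,64)): print(hsv[v,u],hsv[v-7,u])
print("front lip",plane(i,[[268,35],[337,43]],.03),"back wall top",plane(i,[[254,113],[327,124]],.047))
print("cobs guess top z.055",plane(i,[[259,199],[302,200],[298,241]],.055))
```

```text
[0.1379 0.     0.6295 0.421  0.0601 0.3658 0.0694] 6.011660892722287e-05
[ 21  69 221] [ 19 137 210]
[ 21  69 221] [ 19 137 214]
[ 20  82 218] [ 20 160 139]
[ 20  68 128] [ 19 120 125]
front lip [[ 0.46595748 -0.137007    0.03      ]
 [ 0.55462763 -0.14548117  0.03      ]] back wall top [[ 0.44830489 -0.23371703  0.047     ]
 [ 0.54372683 -0.24722642  0.047     ]]
cobs guess top z.055 [[ 0.45531773 -0.34789519  0.055     ]
 [ 0.51438805 -0.34926292  0.055     ]
 [ 0.51176127 -0.41135788  0.055     ]]
```

```bash
cat >> fk.py <<'E'
PP=[.1379,0,.6295,.421,.0601,.3658,.0694]
LO=np.array([-2.89,-.75,.22,-1.18,.11,-2.7]);HI=np.array([2.89,2.08,2.7,4.32,2.71,2.7])
def fk2(q,s4=1):
    x,W=fk(q,PP[:6],s4); return x+R.from_euler("z",q[0]).apply([0,PP[6],0]),W
def ik(p,rot,q0,s4=1):
    f=lambda q:(lambda x,W:np.r_[(x-p)*5,(rot.inv()*W).as_rotvec()])(*fk2(q,s4))
    r=least_squares(f,np.clip(q0,LO+1e-3,HI-1e-3),bounds=(LO,HI)); return r.x,np.abs(r.fun).max()
def pour(psi,a,lip,off=(.136,0,-.024+.019)):
    # scoop lip in tool frame: .136 ahead (tool x); lip floor 27-3 mm below handle centre, handle 19 behind TCP
    rot=down(psi)*R.from_euler("y",-a,degrees=True)
    return lip-rot.apply([.136,0,.005]),rot
E
python3 - <<'E'
from fk import *
T=np.array([.5031,.0502])
for s4 in (1,-1):
  for psi in (81,60,40,20,0,-20):
    q=np.array([0,.2,1.45,0,1.5,0+np.pi/2-np.radians(psi)]); out=[]
    d=np.array([np.cos(np.radians(psi)),np.sin(np.radians(psi))])
    for a in (0,20,40,55,70):
        p,rot=pour(psi,a,np.r_[T-.02*d,.195]); q,e=ik(p,rot,q,s4)
        out.append((a,round(e,3),q.round(2).tolist()))
    w=p-rot.apply([0,0,.3658]); print(s4,psi,"errs",[o[1] for o in out],"last q",out[-1][2],"TCP",p.round(3),"wrist",w.round(2))
E
```

```text
1 81 errs [np.float64(0.0), np.float64(0.0), np.float64(0.0), np.float64(0.0), np.float64(0.0)] last q [0.43, 0.48, 1.57, -0.96, 1.88, 0.68] TCP [ 0.493 -0.011  0.325] wrist [0.55 0.33 0.45]
1 60 errs [np.float64(0.0), np.float64(0.0), np.float64(0.0), np.float64(0.0), np.float64(0.0)] last q [0.33, 0.57, 1.4, -0.81, 2.12, 0.78] TCP [ 0.472 -0.003  0.325] wrist [0.64 0.29 0.45]
1 40 errs [np.float64(0.0), np.float64(0.0), np.float64(0.0), np.float64(0.0), np.float64(0.0)] last q [0.22, 0.64, 1.27, -0.63, 2.31, 0.94] TCP [0.456 0.01  0.325] wrist [0.72 0.23 0.45]
1 20 errs [np.float64(0.0), np.float64(0.0), np.float64(0.0), np.float64(0.0), np.float64(0.0)] last q [0.1, 0.68, 1.19, -0.37, 2.45, 1.19] TCP [0.445 0.029 0.325] wrist [0.77 0.15 0.45]
1 0 errs [np.float64(0.0), np.float64(0.0), np.float64(0.0), np.float64(0.0), np.float64(0.0)] last q [-0.02, 0.68, 1.18, -0.04, 2.5, 1.53] TCP [0.441 0.05  0.325] wrist [0.79 0.05 0.45]
1 -20 errs [np.float64(0.0), np.float64(0.0), np.float64(0.0), np.float64(0.0), np.float64(0.0)] last q [-0.15, 0.66, 1.23, 0.3, 2.45, 1.87] TCP [0.445 0.071
[... 469 characters left out ...]
64(0.0), np.float64(0.0), np.float64(0.0)] last q [0.22, 0.64, 1.27, 0.63, 2.31, 0.94] TCP [0.456 0.01  0.325] wrist [0.72 0.23 0.45]
-1 20 errs [np.float64(0.0), np.float64(0.0), np.float64(0.0), np.float64(0.0), np.float64(0.0)] last q [0.1, 0.68, 1.19, 0.37, 2.45, 1.19] TCP [0.445 0.029 0.325] wrist [0.77 0.15 0.45]
-1 0 errs [np.float64(0.0), np.float64(0.0), np.float64(0.0), np.float64(0.0), np.float64(0.0)] last q [-0.02, 0.68, 1.18, 0.04, 2.5, 1.53] TCP [0.441 0.05  0.325] wrist [0.79 0.05 0.45]
-1 -20 errs [np.float64(0.0), np.float64(0.0), np.float64(0.0), np.float64(0.0), np.float64(0.0)] last q [-0.15, 0.66, 1.23, -0.3, 2.45, 1.87] TCP [0.445 0.071 0.325] wrist [ 0.77 -0.05  0.45]
```

Run:
```python
from fk import *
T=np.array([.5031,.0502])
for s4 in (1,):
  for psi in (95,110,125,140,160,180):
    q=np.array([0,.2,1.45,0,1.5,0+np.pi/2-np.radians(psi)]); out=[]
    d=np.array([np.cos(np.radians(psi)),np.sin(np.radians(psi))])
    for a in (0,20,40,55,70,80):
        p,rot=pour(psi,a,np.r_[T-.02*d,.195]); q,e=ik(p,rot,q,s4)
        out.append((a,round(float(e),3),q.round(2).tolist()))
    w=p-rot.apply([0,0,.3658]); print(s4,psi,"errs",[o[1] for o in out],"first",out[0][2],"last q",out[-1][2],"TCP",p.round(3),"wrist",w.round(2))
go([.489,-.277,.12],down(81))
```

```text
1 95 errs [0.0, 0.0, 0.0, 0.0, 0.0, 0.0] first [-0.33, 0.22, 1.66, -0.0, 1.26, -0.42] last q [0.55, 0.49, 1.72, -1.15, 1.82, 0.74] TCP [0.506 0.012 0.33 ] wrist [0.48 0.37 0.39]
1 110 errs [0.0, 0.0, 0.0, 0.0, 0.005, 0.086] first [-0.29, 0.28, 1.58, -0.0, 1.28, -0.64] last q [0.59, 0.39, 1.81, -1.18, 1.65, 0.67] TCP [0.516 0.014 0.33 ] wrist [0.39 0.35 0.39]
1 125 errs [0.0, 0.0, 0.0, 0.0, 0.115, 0.215] first [-0.25, 0.33, 1.51, -0.0, 1.31, -0.86] last q [0.59, 0.26, 1.87, -1.18, 1.46, 0.53] TCP [0.525 0.019 0.33 ] wrist [0.32 0.31 0.39]
1 140 errs [0.0, 0.0, 0.0, 0.0, 0.202, 0.337] first [-0.19, 0.37, 1.45, -0.0, 1.33, -1.06] last q [0.54, 0.09, 1.95, -1.18, 1.18, 0.3] TCP [0.533 0.025 0.33 ] wrist [0.26 0.26 0.39]
1 160 errs [0.0, 0.0, 0.0, 0.0, 0.209, 0.347] first [-0.11, 0.41, 1.39, 0.0, 1.35, -1.33] last q [0.14, -0.19, 2.18, -1.18, 0.35, -0.18] TCP [0.539 0.037 0.33 ] wrist [0.2  0.16 0.39]
1 180 errs [0.0, 0.0, 0.0, 0.0, 0.164, 0.303] first [-0.03, 0.42, 1.36, 0.0, 1.36, -1.6] last q [-0.1, -0.24, 2.24, 1.1, 0.11, -2.7] TCP [0.542 0.05  0.33 ] wrist [0.18 0.05 0.39]
t22.4 TCP [ 0.4486 -0.2921  0.3142] shift [0.0146 0.0408 0.1942] turn [-0.13 -0.15  9.03]
```

Request:
servo_tool(series="0.0146 0.041 0.05 0 0 8 0; 0.0146 0.041 0.1 0 0 9 0; 0.0146 0.041 0.15 0 0 9 0; 0.0146 0.041 0.194 0 0 9 0; 0.0146 0.041 0.194 0 0 9 0")

```text
clock: 22.95
position: [0.4861, -0.2737, 0.1159]
ee_rot: [-0.007, 0.76, 0.65, -0.001]
contact_force: [-0.8, 0.4, -0.1]
width: 0.0855
gripper_force: 0.0
```

Request:
servo_tool(series="0 0 0 0 0 0 0; 0 0 0 0 0 0 0")

```text
clock: 23.15
position: [0.4918, -0.2793, 0.1242]
ee_rot: [0.002, 0.76, 0.65, 0.001]
contact_force: [-0.0, -0.5, 0.2]
width: 0.0855
gripper_force: 0.0
```

Run:
```python
from h import *
go([.489,-.277,.034],down(81)); i,im=shot("wrist","w9")
g=(im.max(2)<45).astype(np.uint8); q=proj(i,[.489,-.277,.055])[0]; print(q)
n,l,s,c=cv2.connectedComponentsWithStats(g); k=l[int(q[1]),int(q[0])]; print(k,s[k],c[k])
for v in range(int(q[1])-50,int(q[1])+60,12):
    x=np.nonzero(l[v,180:330]==k)[0]; print(v,(x.min()+180,x.max()+180) if k and len(x) else None)
```

```text
t23.1 TCP [ 0.4918 -0.2793  0.1242] shift [ 0.002  -0.0035  0.0901] turn [0.23 0.12 0.07]
[249.0981382  205.72207572]
3 [ 237  164   23   82 1557] [248.63326911 206.32819525]
155 None
167 (np.int64(237), np.int64(259))
179 (np.int64(237), np.int64(259))
191 (np.int64(237), np.int64(259))
203 (np.int64(237), np.int64(259))
215 (np.int64(237), np.int64(258))
227 (np.int64(238), np.int64(258))
239 (np.int64(238), np.int64(257))
251 None
263 None
```

Request:
servo_tool(series="0.001 -0.003 0.04 0 0 0 0; 0.001 -0.003 0.07 0 0 0 0; 0.001 -0.003 0.09 0 0 0 0; 0.001 -0.003 0.09 0 0 0 0; 0.001 -0.003 0.09 0 0 0 0")

```text
clock: 23.7
position: [0.4887, -0.2784, 0.0336]
ee_rot: [0.002, 0.76, 0.649, 0.0]
contact_force: [0.1, -0.1, 0.2]
width: 0.0856
gripper_force: 0.0
```

Request:
servo_tool(series="0 0 0 0 0 0 1; 0 0 0 0 0 0 1; 0 0 0 0 0 0 1; 0 0 0 0 0 0 1; 0 0 0 0 0 0 1", squeeze=110)

```text
clock: 24.2
position: [0.4877, -0.2775, 0.0321]
ee_rot: [0.001, 0.76, 0.649, 0.0]
contact_force: [0.5, 0.5, 3.5]
width: 0.0161
gripper_force: 107.1
```

Request:
servo_tool(series="0 0 0 0 0 0 1; 0 0 0 0 0 0 1; 0 0 0 0 0 0 1")

```text
clock: 24.5
position: [0.4877, -0.2775, 0.0321]
ee_rot: [0.001, 0.76, 0.65, 0.0]
contact_force: [-0.3, 0.7, 4.8]
width: 0.0158
gripper_force: 107.2
```

Request:
servo_tool(series="0 0 -0.01 0 0 0 1; 0 0 -0.025 0 0 0 1; 0 0 -0.045 0 0 0 1; 0 0 -0.065 0 0 0 1; 0 0 -0.085 0 0 0 1")

```text
clock: 25.0
position: [0.4865, -0.2769, 0.1169]
ee_rot: [-0.001, 0.76, 0.65, -0.0]
contact_force: [0.9, 0.2, -2.3]
width: 0.0161
gripper_force: 107.4
```

Request:
servo_tool(series="0 0 -0.025 0 0 0 1; 0 0 -0.05 0 0 0 1; 0 0 -0.075 0 0 0 1; 0 0 -0.1 0 0 0 1; 0 0 -0.125 0 0 0 1")

```text
clock: 25.5
position: [0.4864, -0.2769, 0.2421]
ee_rot: [-0.001, 0.76, 0.65, -0.001]
contact_force: [0.2, 0.2, -2.1]
width: 0.0164
gripper_force: 107.5
```

Request:
servo_tool(series="0 0 -0.01 0 0 0 1; 0 0 -0.012 0 0 0 1; 0 0 -0.012 0 0 0 1")

```text
clock: 25.8
position: [0.4867, -0.2769, 0.2526]
ee_rot: [-0.001, 0.76, 0.65, -0.0]
contact_force: [1.4, -0.1, -2.7]
width: 0.0164
gripper_force: 107.5
```

Run:
```python
from fk import *
st(); shot("wrist","w10")
T=np.array([.5031,.0502]); psi=115; d=np.array([np.cos(np.radians(psi)),np.sin(np.radians(psi))])
p,rot=pour(psi,0,np.r_[T-.035*d,.245]); print(p); go(p,rot)
```

```text
{'clock': np.float64(25.8), 'position': array([ 0.4867, -0.2769,  0.2526]), 'ee_rot': array([-9.000e-04,  7.603e-01,  6.496e-01, -3.000e-04]), 'qpos': array([-6.4140e-01,  2.4300e-01,  1.4980e+00, -2.0000e-04,  1.4024e+00,
       -4.8460e-01]), 'contact_force': array([ 1.3588, -0.1048, -2.6792]), 'moment': array([-0.1856,  0.0636,  0.0276]), 'width': np.float64(0.0164), 'gripper_force': np.float64(107.4785)}
[ 0.57536772 -0.10477863  0.25      ]
t25.9 TCP [ 0.4865 -0.2768  0.2521] shift [0.1838 0.0609 0.0022] turn [ -0.13  -0.11 -33.98]
```

View pics/w10.png

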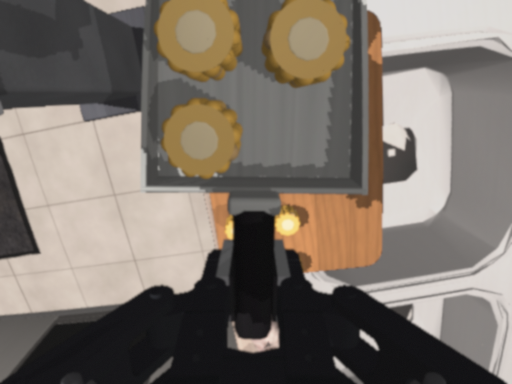

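Request:
servo_tool(series="0.012 0.004 0 0 0 -2 1; 0.03 0.01 0 0 0 -6 1; 0.055 0.018 0 0 0 -10 1; 0.08 0.027 0 0 0 -15 1; 0.105 0.035 0 0 0 -20 1")

```text
clock: 26.35
position: [0.5385, -0.177, 0.2524]
ee_rot: [-0.001, 0.634, 0.773, 0.0]
contact_force: [0.6, 0.5, -2.4]
width: 0.0162
gripper_force: 107.4
```

Run:
```python
from fk import *
T=np.array([.5031,.0502]); psi=115; d=np.array([np.cos(np.radians(psi)),np.sin(np.radians(psi))])
p,rot=pour(psi,0,np.r_[T-.035*d,.245]); go(p,rot)
```

```text
t26.4 TCP [ 0.5385 -0.177   0.2524] shift [0.0636 0.0503 0.0024] turn [ -0.06  -0.11 -13.7 ]
```

Request:
servo_tool(series="0.022 0.017 0 0 0 -4 1; 0.042 0.033 0 0 0 -9 1; 0.056 0.044 0 0 0 -12 1; 0.063 0.05 0 0 0 -13.7 1; 0.063 0.05 0 0 0 -13.7 1")

```text
clock: 26.85
position: [0.5754, -0.1061, 0.2527]
ee_rot: [-0.001, 0.538, 0.843, -0.0]
contact_force: [-0.4, 0.1, -2.1]
width: 0.016
gripper_force: 107.5
```

Request:
servo_tool(series="0 0 0 0 0 0 1; 0 0 0 0 0 0 1")

```text
clock: 27.05
position: [0.5748, -0.1084, 0.2534]
ee_rot: [-0.0, 0.54, 0.842, -0.0]
contact_force: [-0.8, -0.0, -2.0]
width: 0.0162
gripper_force: 107.5
```

Run:
```python
from fk import *
s=manip.get_state(); r=Rq(s["ee_rot"]); T=np.array([.5031,.0502]); psi=115; d=np.array([np.cos(np.radians(psi)),np.sin(np.radians(psi))])
print(s["clock"],s["position"],s["contact_force"])
for a,z in ((8,.24),(16,.235),(24,.225),(32,.21),(40,.20),(48,.20),(56,.20),(64,.20),(70,.20)):
    p,rot=pour(psi,a,np.r_[T-.035*d,z]); print(a,r.inv().apply(p-s["position"]).round(4),(r.inv()*rot).as_rotvec(degrees=True).round(1))
```

```text
27.05 [ 0.57482474 -0.10837543  0.25342115] [-0.83802393 -0.03139787 -2.03476828]
8 [ 0.0051  0.002  -0.0105] [-0.1 -8.  -0.3]
16 [ 0.0097  0.0019 -0.0239] [ -0.1 -16.   -0.3]
24 [ 0.0168  0.0019 -0.0315] [ -0.1 -24.   -0.3]
32 [ 0.0264  0.0018 -0.0329] [ -0.1 -32.   -0.3]
40 [ 0.0381  0.0017 -0.0378] [ -0.2 -40.   -0.3]
48 [ 0.0517  0.0017 -0.051 ] [ -0.2 -48.   -0.3]
56 [ 0.0671  0.0016 -0.0621] [ -0.2 -56.   -0.3]
64 [ 0.0839  0.0014 -0.071 ] [ -0.2 -64.   -0.3]
70 [ 0.0972  0.0014 -0.0761] [ -0.3 -70.   -0.3]
```

Request:
servo_tool(series="0.005 0.002 -0.0105 0 -8 0 1; 0.0097 0.002 -0.024 0 -16 0 1; 0.017 0.002 -0.0315 0 -24 0 1; 0.0264 0.002 -0.033 0 -32 0 1; 0.0381 0.002 -0.038 0 -40 0 1")

```text
clock: 27.55
position: [0.5604, -0.0726, 0.2928]
ee_rot: [0.291, 0.508, 0.79, -0.185]
contact_force: [-1.1, -0.4, -3.2]
width: 0.0164
gripper_force: 107.6
```

Run:
```python
from fk import *
s=st(); r=Rq(s["ee_rot"]); T=np.array([.5031,.0502]); psi=115; d=np.array([np.cos(np.radians(psi)),np.sin(np.radians(psi))])
shot("wrist","w11"); shot("scene","s11")
for a,z in ((46,.20),(52,.20),(58,.20),(64,.20)):
    p,rot=pour(psi,a,np.r_[T-.035*d,z]); print(a,r.inv().apply(p-s["position"]).round(4),(r.inv()*rot).as_rotvec(degrees=True).round(1))
i,im=load("w11"); hsv=cv2.cvtColor(im,cv2.COLOR_BGR2HSV); m=cv2.inRange(hsv,(17,100,60),(28,255,255)); n,l,q,c=cv2.connectedComponentsWithStats(m)
print([(c[k].round(0).tolist(),int(q[k,4])) for k in range(1,n) if q[k,4]>60])
```

```text
{'clock': np.float64(27.55), 'position': array([ 0.5604, -0.0726,  0.2928]), 'ee_rot': array([ 0.2906,  0.5078,  0.7897, -0.1847]), 'qpos': array([ 0.1528,  0.1532,  1.7336, -0.748 ,  1.1514,  0.0055]), 'contact_force': array([-1.1207, -0.4115, -3.1826]), 'moment': array([ 0.3947,  0.2557, -0.0763]), 'width': np.float64(0.0164), 'gripper_force': np.float64(107.6295)}
46 [ 0.0018 -0.0001 -0.0127] [-0.1 -5.7 -0.4]
52 [ 0.0045 -0.0001 -0.0267] [ -0.2 -11.7  -0.4]
58 [ 0.0086 -0.0002 -0.0404] [ -0.2 -17.7  -0.4]
64 [ 0.0142 -0.0003 -0.0535] [ -0.2 -23.7  -0.4]
[([200.0, 28.0], 3303), ([303.0, 32.0], 3484), ([201.0, 112.0], 3537), ([116.0, 147.0], 432), ([114.0, 220.0], 464)]
```

Request:
servo_tool(series="0.001 0 -0.006 0 -3 0 1; 0.002 0 -0.013 0 -6 0 1; 0.0045 0 -0.027 0 -12 0 1; 0.0045 0 -0.027 0 -12 0 1; 0.0045 0 -0.027 0 -12 0 1")

```text
clock: 28.15
position: [0.5527, -0.0537, 0.3093]
ee_rot: [0.368, 0.485, 0.757, -0.236]
contact_force: [-0.1, -1.3, -1.6]
width: 0.0161
gripper_force: 107.8
```

```bash
cat > see.py <<'E'
from fk import *
def yel(f,n="wrist",big=200):
    i,im=shot(n,f); hsv=cv2.cvtColor(im,cv2.COLOR_BGR2HSV); m=cv2.inRange(hsv,(17,100,60),(28,255,255)); k,l,q,c=cv2.connectedComponentsWithStats(m)
    print([(c[j].round(0).tolist(),q[j].tolist()) for j in range(1,k) if q[j,4]>big]); return i,im
E
python3 - <<'E'
from see import *
s=st(); r=Rq(s["ee_rot"]); T=np.array([.5031,.0502]); psi=115; d=np.array([np.cos(np.radians(psi)),np.sin(np.radians(psi))])
yel("w12")
for a,z in ((58,.20),(62,.2),(66,.20)):
    p,rot=pour(psi,a,np.r_[T-.035*d,z]); q,e=ik(p,rot,s["qpos"]);print(a,r.inv().apply(p-s["position"]).round(4),(r.inv()*rot).as_rotvec(degrees=True).round(1),q.round(2),round(e,3))
E
```

```text
{'clock': np.float64(28.15), 'position': array([ 0.5527, -0.0537,  0.3093]), 'ee_rot': array([ 0.3682,  0.4853,  0.7571, -0.2362]), 'qpos': array([ 0.3006,  0.1789,  1.7988, -0.9769,  1.2261,  0.2553]), 'contact_force': array([-0.0691, -1.3325, -1.5966]), 'moment': array([ 0.403 ,  0.2078, -0.0064]), 'width': np.float64(0.0161), 'gripper_force': np.float64(107.831)}
[([116.0, 102.0], [104, 90, 24, 27, 442]), ([117.0, 169.0], [105, 158, 26, 22, 413])]
58 [ 0.0007 -0.0011 -0.015 ] [-0.3 -6.1 -0.2] [ 0.38  0.2   1.84 -1.08  1.28  0.38] 0.0
62 [ 0.0024 -0.0011 -0.0244] [ -0.3 -10.1  -0.2] [ 0.42  0.22  1.86 -1.14  1.33  0.45] 0.0
66 [ 0.0047 -0.0012 -0.0336] [ -0.3 -14.1  -0.2] [ 0.46  0.24  1.87 -1.18  1.38  0.51] 0.014
```

Request:
servo_tool(series="0 0 0.01 0 8 0 1; 0 0 0.015 0 16 0 1; -0.01 0 0.025 0 24 0 1; -0.02 0 0.025 0 32 0 1; -0.03 0 0.02 0 40 0 1")

```text
clock: 28.7
position: [0.5672, -0.0866, 0.3231]
ee_rot: [0.087, 0.537, 0.837, -0.054]
contact_force: [0.0, -1.0, -2.3]
width: 0.016
gripper_force: 107.7
```

Run:
```python
from see import *
T=np.array([.5031,.0502]); psi=115; d=np.array([np.cos(np.radians(psi)),np.sin(np.radians(psi))])
p,rot=pour(psi,0,np.r_[T-.035*d,.255]); go(p,rot); yel("w13",big=60); yel("s13","scene",8)
```

```text
t28.7 TCP [ 0.5672 -0.0866  0.3231] shift [-0.0066 -0.0004  0.0658] turn [ 0.19 11.78 -0.36]
[([124.0, 230.0], [112, 219, 24, 25, 367]), ([159.0, 243.0], [148, 232, 22, 25, 345]), ([148.0, 268.0], [138, 259, 20, 22, 282]), ([99.0, 316.0], [91, 310, 19, 15, 122])]
[([220.0, 168.0], [217, 164, 9, 7, 24]), ([229.0, 166.0], [227, 164, 4, 5, 12]), ([250.0, 178.0], [247, 177, 9, 4, 12]), ([313.0, 263.0], [303, 248, 21, 29, 317]), ([341.0, 264.0], [335, 256, 14, 16, 158]), ([423.0, 303.0], [405, 290, 38, 28, 720])]
```

Request:
servo_tool(series="0 0 0 0 8 0 1; -0.01 0 0.02 0 11.8 0 1; -0.02 0 0.03 0 11.8 0 1; -0.02 0 0.03 0 11.8 0 1")

```text
clock: 29.2
position: [0.5767, -0.1092, 0.293]
ee_rot: [0.0, 0.54, 0.841, -0.003]
contact_force: [-0.9, 0.7, -1.9]
width: 0.0159
gripper_force: 107.7
```

Run:
```python
from see import *
go([.4877,-.2775,.25],down(81))
```

```text
t29.2 TCP [ 0.5767 -0.1092  0.293 ] shift [-0.1159 -0.1508  0.044 ] turn [-0.18  0.25 33.59]
```

Request:
servo_tool(series="-0.03 -0.04 0.01 0 0 8 1; -0.06 -0.08 0.02 0 0 16 1; -0.09 -0.12 0.03 0 0 24 1; -0.115 -0.15 0.044 -0.18 0.25 32 1; -0.116 -0.151 0.044 -0.18 0.25 33.6 1")

```text
clock: 29.7
position: [0.4855, -0.2787, 0.2505]
ee_rot: [0.0, 0.762, 0.648, -0.0]
contact_force: [-0.4, -0.3, -2.3]
width: 0.0156
gripper_force: 107.8
```

Request:
servo_tool(series="0 0 0 0 0 0 1; 0 0 0 0 0 0 1")

```text
clock: 29.9
position: [0.4896, -0.2747, 0.2527]
ee_rot: [0.001, 0.759, 0.651, 0.002]
contact_force: [-1.5, -0.9, -1.5]
width: 0.0163
gripper_force: 107.8
```

Run:
```python
from see import *
yel("w14",big=60); go([.4877,-.2775,.034],down(81))
```

```text
[([284.0, 223.0], [273, 208, 25, 30, 430]), ([227.0, 226.0], [221, 215, 13, 25, 205])]
t29.9 TCP [ 0.4898 -0.2747  0.2528] shift [-0.0035 -0.0027  0.2188] turn [ 0.29 -0.1   0.3 ]
```

Request:
servo_tool(series="-0.003 -0.002 0.04 0 0 0 1; -0.003 -0.002 0.08 0 0 0 1; -0.003 -0.002 0.12 0 0 0 1; -0.003 -0.002 0.15 0 0 0 1; -0.003 -0.002 0.18 0 0 0 1")

```text
clock: 30.45
position: [0.4883, -0.2772, 0.0712]
ee_rot: [0.001, 0.759, 0.652, 0.002]
contact_force: [1.0, -0.7, -2.0]
width: 0.0162
gripper_force: 107.9
```

Request:
servo_tool(series="0 0 0.01 0 0 0 1; 0 0 0.02 0 0 0 1; 0 0 0.028 0 0 0 1; 0 0 0.033 0 0 0 1; 0 0 0.033 0 0 0 1")

```text
clock: 30.95
position: [0.4876, -0.2789, 0.0391]
ee_rot: [0.001, 0.76, 0.65, 0.002]
contact_force: [0.1, 0.1, -1.5]
width: 0.016
gripper_force: 107.8
```

Run:
```python
from see import *
st()
```

```text
{'clock': np.float64(30.95), 'position': array([ 0.4876, -0.2789,  0.0391]), 'ee_rot': array([0.001 , 0.7597, 0.6503, 0.002 ]), 'qpos': array([-0.6457,  0.4273,  1.8047,  0.0045,  0.9069, -0.4936]), 'contact_force': array([ 0.0808,  0.0927, -1.4505]), 'moment': array([-0.0666,  0.007 , -0.0031]), 'width': np.float64(0.016), 'gripper_force': np.float64(107.7536)}
```

Request:
servo_tool(series="0 0 0.003 0 0 0 1; 0 0 0.005 0 0 0 1; 0 0 0.006 0 0 0 1; 0 0 0.006 0 0 0 1")

```text
clock: 31.35
position: [0.4873, -0.2788, 0.033]
ee_rot: [0.001, 0.76, 0.65, 0.002]
contact_force: [-0.5, -0.3, -2.2]
width: 0.0159
gripper_force: 107.8
```

Request:
servo_tool(series="0 0 0 0 0 0 0; 0 0 0 0 0 0 0; 0 0 0 0 0 0 0; 0 0 0 0 0 0 0; 0 0 0 0 0 0 0")

```text
clock: 31.85
position: [0.4874, -0.2789, 0.033]
ee_rot: [0.001, 0.76, 0.65, 0.002]
contact_force: [-0.1, -0.3, 0.2]
width: 0.0853
gripper_force: 0.0
```

Request:
servo_tool(series="0 0 -0.05 0 0 0 0; 0 0 -0.1 0 0 0 0; 0 0 -0.15 0 0 0 0; 0 0 -0.2 0 0 0 0; 0 0 -0.2 0 0 0 0")

```text
clock: 32.35
position: [0.4901, -0.2816, 0.241]
ee_rot: [0.009, 0.76, 0.65, 0.004]
contact_force: [-0.2, -0.1, 0.5]
width: 0.0853
gripper_force: 0.0
```

Request:
servo_tool(series="-0.03 0 0 0 0 -10 0; -0.03 0 0 0 0 -9 0; -0.03 0 0 0 0 -9 0; -0.03 0 0 0 0 -9 0")

```text
clock: 32.75
position: [0.4817, -0.308, 0.2322]
ee_rot: [0.0, 0.707, 0.707, 0.002]
contact_force: [-0.2, 0.6, 0.1]
width: 0.0856
gripper_force: 0.0
```

Run:
```python
from see import *
st(); i,im=yel("w15",big=60)
```

```text
{'clock': np.float64(32.75), 'position': array([ 0.4817, -0.308 ,  0.2322]), 'ee_rot': array([0.    , 0.7068, 0.7074, 0.0021]), 'qpos': array([-0.6933,  0.27  ,  1.5112,  0.0043,  1.36  , -0.695 ]), 'contact_force': array([-0.1587,  0.5679,  0.1059]), 'moment': array([ 0.0045, -0.0535, -0.012 ]), 'width': np.float64(0.0856), 'gripper_force': np.float64(0.0)}
[([230.0, 205.0], [215, 190, 29, 33, 608]), ([283.0, 206.0], [269, 191, 30, 33, 611]), ([279.0, 257.0], [266, 243, 28, 31, 580])]
```

Run:
```python
from see import *
i,im=load("w15"); P=plane(i,[[229.5,206.5],[284,207.5],[280,258.5]],.045); print(P.round(4))
im2=im.copy()
# check scoop handle
g=(im.max(2)<45).astype(np.uint8)[90:200,230:300]; n,l,s,c=cv2.connectedComponentsWithStats(g); k=1+s[1:,4].argmax()
ys,xs=np.nonzero(l==k); rc=cv2.minAreaRect(np.c_[xs+230,ys+90].astype(np.float32)); print(rc,plane(i,[rc[0]],.055),plane(i,cv2.boxPoints(rc),.055).round(3))
go(np.r_[P[2,:2],.10],down(90))
```

```text
[[ 0.4551 -0.3486  0.045 ]
 [ 0.5171 -0.3498  0.045 ]
 [ 0.5145 -0.4152  0.045 ]]
((258.4027404785156, 145.3091583251953), (15.3778715133667, 60.69761276245117), 9.865806579589844) [[ 0.48721902 -0.27761177  0.055     ]] [[ 0.474 -0.308  0.055]
 [ 0.485 -0.246  0.055]
 [ 0.5   -0.249  0.055]
 [ 0.49  -0.311  0.055]]
t32.8 TCP [ 0.4818 -0.3079  0.2323] shift [-0.1076  0.0322  0.1321] turn [ 0.18 -0.15  0.08]
```

Request:
servo_tool(series="-0.04 0.012 0.02 0 0 0 0.3; -0.08 0.024 0.06 0 0 0 0.45; -0.105 0.031 0.1 0 0 0 0.45; -0.105 0.031 0.13 0 0 0 0.45; -0.105 0.031 0.13 0 0 0 0.45")

```text
clock: 33.3
position: [0.5109, -0.4108, 0.0967]
ee_rot: [-0.005, 0.707, 0.707, 0.002]
contact_force: [-0.3, 1.5, -0.4]
width: 0.0472
gripper_force: 0.0
```

Request:
servo_tool(series="0 0 0 0 0 0 0.45; 0 0 0 0 0 0 0.45")

```text
clock: 33.5
position: [0.5148, -0.4136, 0.1053]
ee_rot: [0.003, 0.706, 0.708, 0.002]
contact_force: [0.4, 0.0, 0.5]
width: 0.0469
gripper_force: 0.0
```

Run:
```python
from see import *
i,im=yel("w16",big=60); st(); q=proj(i,[[.513,-.413,.055],[.513,-.413,.025]]); print(q); go([.513,-.413,.03],down(90))
```

```text
[([162.0, 118.0], [133, 94, 58, 51, 1780]), ([255.0, 120.0], [230, 95, 52, 52, 1489]), ([251.0, 214.0], [228, 190, 47, 51, 1496])]
{'clock': np.float64(33.55), 'position': array([ 0.5149, -0.4137,  0.1057]), 'ee_rot': array([0.0031, 0.7061, 0.7081, 0.002 ]), 'qpos': array([-0.7843,  0.4837,  1.4994,  0.0043,  1.1522, -0.7888]), 'contact_force': array([-0.4332, -0.4729,  0.5392]), 'moment': array([-0.0038, -0.0209,  0.0162]), 'width': np.float64(0.0467), 'gripper_force': np.float64(0.0)}
[[250.53749221 217.20517812]
 [250.57461347 202.54951657]]
t33.5 TCP [ 0.5149 -0.4137  0.1057] shift [ 0.0009 -0.0025  0.0757] turn [0.41 0.09 0.16]
```

Request:
servo_tool(series="0.001 -0.002 0.03 0 0 0 0.45; 0.001 -0.002 0.055 0 0 0 0.45; 0.001 -0.002 0.074 0 0 0 0.45; 0.001 -0.002 0.074 0 0 0 0.45; 0.001 -0.002 0.074 0 0 0 0.45")

```text
clock: 34.05
position: [0.5129, -0.4128, 0.0308]
ee_rot: [0.002, 0.706, 0.708, 0.002]
contact_force: [-0.4, -0.3, 0.9]
width: 0.0469
gripper_force: 0.0
```

Request:
servo_tool(series="0 0 0 0 0 0 0.8; 0 0 0 0 0 0 0.8; 0 0 0 0 0 0 0.8; 0 0 0 0 0 0 0.8", squeeze=30)

```text
clock: 34.45
position: [0.5132, -0.4134, 0.0314]
ee_rot: [0.003, 0.706, 0.708, 0.002]
contact_force: [0.4, 1.1, 5.5]
width: 0.0303
gripper_force: 29.9
```

Request:
servo_tool(series="0 0 -0.04 0 0 0 0.8; 0 0 -0.09 0 0 0 0.8; 0 0 -0.14 0 0 0 0.8; 0 0 -0.19 0 0 0 0.8; 0 0 -0.22 0 0 0 0.8")

```text
clock: 34.95
position: [0.5121, -0.4136, 0.2547]
ee_rot: [0.005, 0.706, 0.708, 0.002]
contact_force: [0.3, -1.1, -0.7]
width: 0.0301
gripper_force: 29.9
```

Run:
```python
from see import *
go([.503,.050,.25],down(90))
```

```text
t35.0 TCP [ 0.5121 -0.4136  0.2547] shift [ 0.4637 -0.0082  0.0027] turn [0.55 0.24 0.12]
```

Request:
servo_tool(series="0.04 -0.004 0 0 0 0 0.8; 0.09 -0.004 0 0 0 0 0.8; 0.14 -0.004 0 0 0 0 0.8; 0.19 -0.004 0 0 0 0 0.8; 0.24 -0.004 0 0 0 0 0.8")

```text
clock: 35.45
position: [0.5063, -0.1709, 0.25]
ee_rot: [0.002, 0.707, 0.708, 0.002]
contact_force: [1.2, 0.6, -0.7]
width: 0.0302
gripper_force: 29.9
```

Request:
servo_tool(series="0.05 -0.004 0 0 0 0 0.8; 0.1 -0.004 0 0 0 0 0.8; 0.15 -0.004 0 0 0 0 0.8; 0.19 -0.004 0 0 0 0 0.8; 0.22 -0.004 0 0 0 0 0.8")

```text
clock: 35.95
position: [0.5016, 0.0499, 0.2504]
ee_rot: [0.001, 0.706, 0.708, 0.003]
contact_force: [0.3, -0.0, -0.4]
width: 0.0301
gripper_force: 29.9
```

Run:
```python
from see import *
go([.503,.050,.175],down(90)); st()
```

```text
t36.0 TCP [0.5016 0.0499 0.2504] shift [-0.0001  0.0009  0.0754] turn [ 0.32 -0.12  0.21]
{'clock': np.float64(35.95), 'position': array([0.5016, 0.0499, 0.2504]), 'ee_rot': array([0.0012, 0.7058, 0.7084, 0.0027]), 'qpos': array([-0.0406,  0.1546,  1.6193,  0.0023,  1.3622, -0.0448]), 'contact_force': array([ 0.3255, -0.009 , -0.3742]), 'moment': array([ 0.009 , -0.0187,  0.0419]), 'width': np.float64(0.0301), 'gripper_force': np.float64(29.8943)}
```

Request:
servo_tool(series="0 0 0.03 0 0 0 0.8; 0 0 0.06 0 0 0 0.8; 0 0 0.075 0 0 0 0.8; 0 0 0.075 0 0 0 0.5; 0 0 0.075 0 0 0 0.5")

```text
clock: 36.45
position: [0.5029, 0.0474, 0.1753]
ee_rot: [0.001, 0.706, 0.708, 0.002]
contact_force: [0.3, 0.3, -0.3]
width: 0.0429
gripper_force: 0.0
```

Request:
servo_tool(series="0 0 0 0 0 0 0.5; 0 0 -0.03 0 0 0 0.5; 0 0 -0.07 0 0 0 0.5; 0 0 -0.08 0 0 0 0.5; 0 0 -0.08 0 0 0 0.5")

```text
clock: 36.95
position: [0.5038, 0.0471, 0.2576]
ee_rot: [0.003, 0.706, 0.708, 0.004]
contact_force: [0.8, 0.0, 0.2]
width: 0.0427
gripper_force: 0.0
```

Run:
```python
from see import *
i,im=yel("w17",big=30); print(proj(i,[[.503,.05,.02],[.503,.05,.14]])); go([.5155,-.3495,.10],down(90)); st()
```

```text
[([240.0, 22.0], [235, 18, 13, 9, 100]), ([244.0, 147.0], [221, 134, 55, 29, 749]), ([253.0, 177.0], [227, 161, 53, 33, 1308]), ([464.0, 253.0], [453, 246, 19, 20, 40])]
[[250.67809085 159.69952885]
 [251.17361037 186.34197078]]
t37.0 TCP [0.5026 0.0471 0.2556] shift [-0.3969  0.0111  0.1552] turn [ 0.39 -0.07  0.1 ]
{'clock': np.float64(37.0), 'position': array([0.5026, 0.0471, 0.2556]), 'ee_rot': array([0.002 , 0.7065, 0.7077, 0.0029]), 'qpos': array([-4.5500e-02,  1.5220e-01,  1.6093e+00,  1.6000e-03,  1.3734e+00,
       -4.7700e-02]), 'contact_force': array([-0.5051,  0.196 ,  0.286 ]), 'moment': array([-0.0003,  0.0089, -0.002 ]), 'width': np.float64(0.0429), 'gripper_force': np.float64(0.0)}
```

Request:
servo_tool(series="-0.05 0.003 0 0 0 0 0.5; -0.1 0.005 0 0 0 0 0.5; -0.15 0.006 0 0 0 0 0.5; -0.2 0.008 0 0 0 0 0.5; -0.24 0.01 0 0 0 0 0.5")

```text
clock: 37.5
position: [0.5115, -0.195, 0.2524]
ee_rot: [-0.0, 0.707, 0.707, 0.001]
contact_force: [0.2, 0.5, -0.5]
width: 0.0429
gripper_force: 0.0
```

Request:
servo_tool(series="-0.05 0 0 0 0 0 0.5; -0.1 0 0.02 0 0 0 0.5; -0.14 0 0.06 0 0 0 0.5; -0.157 0 0.1 0 0 0 0.5; -0.157 0 0.15 0 0 0 0.5")

```text
clock: 38.0
position: [0.5132, -0.3532, 0.1042]
ee_rot: [0.002, 0.708, 0.707, 0.001]
contact_force: [0.5, 0.4, -0.7]
width: 0.0427
gripper_force: 0.0
```

Request:
servo_tool(series="0 0 0 0 0 0 0.5; 0 0 0 0 0 0 0.5")

```text
clock: 38.2
position: [0.5127, -0.3486, 0.1053]
ee_rot: [-0.001, 0.706, 0.708, 0.002]
contact_force: [-0.2, -1.2, -0.1]
width: 0.0424
gripper_force: 0.0
```

Run:
```python
from see import *
i,im=yel("w18",big=60); print(proj(i,[.5155,-.3495,.055])); go([.5155,-.3495,.03],down(90))
```

```text
[([174.0, 211.0], [147, 186, 52, 53, 1604]), ([258.0, 212.0], [236, 188, 46, 52, 1504])]
[[257.90666351 219.67797368]]
t38.2 TCP [ 0.5142 -0.3495  0.1076] shift [-0.0001  0.001   0.0776] turn [ 0.28 -0.05  0.13]
```

Request:
servo_tool(series="0.001 0.002 0.03 0 0 0 0.5; 0.001 0.002 0.055 0 0 0 0.5; 0.001 0.002 0.076 0 0 0 0.5; 0.001 0.002 0.076 0 0 0 0.5; 0.001 0.002 0.076 0 0 0 0.5")

```text
clock: 38.75
position: [0.5175, -0.3489, 0.0332]
ee_rot: [0.003, 0.706, 0.708, 0.002]
contact_force: [0.2, -0.6, -0.0]
width: 0.043
gripper_force: 0.0
```

Request:
servo_tool(series="0 0 0 0 0 0 0.8; 0 0 0 0 0 0 0.8; 0 0 0 0 0 0 0.8; 0 0 0 0 0 0 0.8")

```text
clock: 39.15
position: [0.5177, -0.3494, 0.0336]
ee_rot: [0.004, 0.706, 0.708, 0.002]
contact_force: [-0.0, 1.1, 7.3]
width: 0.0296
gripper_force: 29.8
```

Request:
servo_tool(series="0 0 -0.04 0 0 0 0.8; 0 0 -0.09 0 0 0 0.8; 0 0 -0.14 0 0 0 0.8; 0 0 -0.19 0 0 0 0.8; 0 0 -0.22 0 0 0 0.8")

```text
clock: 39.65
position: [0.5161, -0.3496, 0.2567]
ee_rot: [0.005, 0.706, 0.708, 0.002]
contact_force: [0.3, -0.1, 0.2]
width: 0.03
gripper_force: 29.9
```

Request:
servo_tool(series="0.04 -0.004 0 0 0 0 0.8; 0.09 -0.004 0 0 0 0 0.8; 0.14 -0.004 0 0 0 0 0.8; 0.18 -0.006 0 0 0 0 0.8; 0.2 -0.006 0 0 0 0 0.8")

```text
clock: 40.15
position: [0.5078, -0.1452, 0.2523]
ee_rot: [0.001, 0.706, 0.709, 0.003]
contact_force: [0.4, 0.1, -0.4]
width: 0.0296
gripper_force: 29.9
```

Run:
```python
from see import *
go([.503,.050,.25],down(90))
```

```text
t40.1 TCP [ 0.5078 -0.1452  0.2523] shift [ 0.1953 -0.0039  0.0027] turn [ 0.32 -0.12  0.24]
```

Request:
servo_tool(series="0.05 -0.004 0 0 0 0 0.8; 0.1 -0.004 0 0 0 0 0.8; 0.15 -0.004 0 0 0 0 0.8; 0.18 -0.004 0 0 0 0 0.8; 0.195 -0.004 0 0 0 0 0.8")

```text
clock: 40.65
position: [0.5038, 0.0489, 0.2523]
ee_rot: [0.001, 0.705, 0.709, 0.003]
contact_force: [0.3, 0.3, -0.3]
width: 0.0299
gripper_force: 29.9
```

Request:
servo_tool(series="0 0 0.03 0 0 0 0.8; 0 0 0.06 0 0 0 0.8; 0 0 0.075 0 0 0 0.8; 0 0 0.075 0 0 0 0.5; 0 0 0.075 0 0 0 0.5")

```text
clock: 41.15
position: [0.5051, 0.0458, 0.1769]
ee_rot: [0.001, 0.707, 0.708, 0.002]
contact_force: [-0.9, -0.0, 0.2]
width: 0.0429
gripper_force: 0.0
```

Request:
servo_tool(series="0 0 0 0 0 0 0.45; 0 0 -0.03 0 0 0 0.45; 0 0 -0.07 0 0 0 0.45; 0 0 -0.08 0 0 0 0.45; 0 0 -0.08 0 0 0 0.45")

```text
clock: 41.65
position: [0.5058, 0.0461, 0.2592]
ee_rot: [0.003, 0.706, 0.708, 0.004]
contact_force: [0.6, -0.2, 0.1]
width: 0.0471
gripper_force: 0.0
```

Run:
```python
from see import *
i,im=yel("w19",big=30); go([.4555,-.348,.25],down(90))
```

```text
[([239.0, 21.0], [233, 17, 14, 9, 93]), ([244.0, 167.0], [209, 132, 70, 61, 2443])]
t41.7 TCP [0.5046 0.0462 0.2573] shift [-0.3941 -0.0499  0.0065] turn [ 0.39 -0.07  0.1 ]
```

Request:
servo_tool(series="-0.05 -0.006 0 0 0 0 0.45; -0.1 -0.012 0 0 0 0 0.45; -0.15 -0.018 0 0 0 0 0.45; -0.2 -0.025 0 0 0 0 0.45; -0.24 -0.03 0 0 0 0 0.45")

```text
clock: 42.2
position: [0.4731, -0.1957, 0.254]
ee_rot: [-0.0, 0.707, 0.708, 0.001]
contact_force: [1.0, -0.4, -0.1]
width: 0.0471
gripper_force: 0.0
```

Request:
servo_tool(series="-0.05 -0.006 0 0 0 0 0.45; -0.1 -0.012 0.02 0 0 0 0.45; -0.14 -0.02 0.06 0 0 0 0.45; -0.154 -0.02 0.1 0 0 0 0.45; -0.154 -0.02 0.15 0 0 0 0.45")

```text
clock: 42.7
position: [0.4549, -0.3509, 0.1055]
ee_rot: [0.002, 0.708, 0.707, 0.001]
contact_force: [0.8, 0.0, -0.3]
width: 0.047
gripper_force: 0.0
```

Request:
servo_tool(series="0 0 0 0 0 0 0.45; 0 0 0 0 0 0 0.45")

```text
clock: 42.9
position: [0.4547, -0.3467, 0.1065]
ee_rot: [-0.001, 0.706, 0.708, 0.002]
contact_force: [-0.6, -0.3, 0.3]
width: 0.0472
gripper_force: 0.0
```

Run:
```python
from see import *
i,im=yel("w20",big=60); print(proj(i,[.4555,-.348,.055])); go([.4555,-.348,.03],down(90))
```

```text
[([254.0, 213.0], [231, 188, 47, 52, 1498])]
[[254.85782269 219.53141864]]
t43.0 TCP [ 0.4561 -0.3477  0.1086] shift [-0.0004 -0.001   0.0785] turn [ 0.27 -0.05  0.13]
```

Request:
servo_tool(series="0.002 -0.001 0.03 0 0 0 0.45; 0.002 -0.001 0.055 0 0 0 0.45; 0.002 -0.001 0.077 0 0 0 0.45; 0.002 -0.001 0.077 0 0 0 0.45; 0.002 -0.001 0.077 0 0 0 0.45")

```text
clock: 43.45
position: [0.4564, -0.3462, 0.033]
ee_rot: [0.003, 0.706, 0.708, 0.002]
contact_force: [0.0, -0.3, -0.2]
width: 0.0467
gripper_force: 0.0
```

Request:
servo_tool(series="0 0 0 0 0 0 0.8; 0 0 0 0 0 0 0.8; 0 0 0 0 0 0 0.8; 0 0 0 0 0 0 0.8")

```text
clock: 43.85
position: [0.4564, -0.3466, 0.0333]
ee_rot: [0.003, 0.706, 0.708, 0.002]
contact_force: [-0.2, 1.1, 7.1]
width: 0.03
gripper_force: 29.3
```

Request:
servo_tool(series="0 0 -0.04 0 0 0 0.8; 0 0 -0.09 0 0 0 0.8; 0 0 -0.14 0 0 0 0.8; 0 0 -0.19 0 0 0 0.8; 0 0 -0.22 0 0 0 0.8")

```text
clock: 44.35
position: [0.455, -0.3467, 0.2566]
ee_rot: [0.005, 0.706, 0.708, 0.002]
contact_force: [-0.0, -0.4, -0.4]
width: 0.0298
gripper_force: 30.1
```

Request:
servo_tool(series="0.04 0.004 0 0 0 0 0.8; 0.09 0.01 0 0 0 0 0.8; 0.14 0.015 0 0 0 0 0.8; 0.18 0.02 0 0 0 0 0.8; 0.2 0.024 0 0 0 0 0.8")

```text
clock: 44.85
position: [0.4771, -0.1423, 0.2524]
ee_rot: [0.001, 0.706, 0.709, 0.003]
contact_force: [0.1, -0.5, 0.2]
width: 0.0299
gripper_force: 30.1
```

Run:
```python
from see import *
go([.503,.052,.25],down(90))
```

```text
t44.9 TCP [ 0.4771 -0.1423  0.2524] shift [0.1941 0.0267 0.003 ] turn [ 0.33 -0.12  0.25]
```

Request:
servo_tool(series="0.05 0.008 0 0 0 0 0.8; 0.1 0.016 0 0 0 0 0.8; 0.15 0.024 0 0 0 0 0.8; 0.18 0.027 0 0 0 0 0.8; 0.196 0.027 0 0 0 0 0.8")

```text
clock: 45.35
position: [0.5043, 0.0534, 0.2526]
ee_rot: [0.001, 0.705, 0.709, 0.003]
contact_force: [0.1, -0.7, -1.0]
width: 0.0298
gripper_force: 30.1
```

Request:
servo_tool(series="0 0 0.03 0 0 0 0.8; 0 0 0.06 0 0 0 0.8; 0 0 0.075 0 0 0 0.8; 0 0 0.075 0 0 0 0.5; 0 0 0.075 0 0 0 0.5")

```text
clock: 45.85
position: [0.505, 0.0505, 0.1775]
ee_rot: [0.001, 0.706, 0.708, 0.002]
contact_force: [-0.3, 0.6, 0.3]
width: 0.0426
gripper_force: 0.0
```

Request:
servo_tool(series="0 0 0 0 0 0 0.45; 0 0 -0.03 0 0 0 0.45; 0 0 -0.07 0 0 0 0.45; 0 0 -0.12 0 0 0 0.45; -0.03 0.02 -0.14 0 0 0 0.45")

```text
clock: 46.35
position: [0.5245, 0.0226, 0.3237]
ee_rot: [0.004, 0.705, 0.709, 0.006]
contact_force: [1.0, -0.3, 0.1]
width: 0.0468
gripper_force: 0.0
```

Request:
servo_tool(series="-0.08 0 0 0 0 0 0; -0.08 0 0 0 0 0 0; -0.08 0 0 0 0 0 0; -0.08 0 0 0 0 0 0")

```text
clock: 46.75
position: [0.5243, -0.06, 0.3174]
ee_rot: [0.001, 0.707, 0.707, 0.003]
contact_force: [0.5, -0.1, -1.1]
width: 0.0849
gripper_force: 0.0
```

Run:
```python
from see import *
st(); i,im=yel("w21",big=30)
for P in ([.503,.05,.14],[.488,-.2775,.055],[.503,-.19,.03],[.4785,.1474,.148],[.498,.262,.195]): print(P,proj(i,P).round(0))
```

```text
{'clock': np.float64(46.75), 'position': array([ 0.5243, -0.06  ,  0.3174]), 'ee_rot': array([0.0014, 0.707 , 0.7072, 0.0027]), 'qpos': array([-0.2481,  0.1636,  1.4447,  0.0032,  1.5281, -0.2484]), 'contact_force': array([ 0.477 , -0.0726, -1.1486]), 'moment': array([-0.0089,  0.0041,  0.0405]), 'width': np.float64(0.0849), 'gripper_force': np.float64(0.0)}
[([507.0, 17.0], [498, 0, 14, 34, 199]), ([235.0, 70.0], [197, 34, 70, 69, 3026]), ([433.0, 154.0], [422, 142, 22, 24, 80])]
[0.503, 0.05, 0.14] [[231.  64.]]
[0.488, -0.2775, 0.055] [[229. 297.]]
[0.503, -0.19, 0.03] [[238. 239.]]
[0.4785, 0.1474, 0.148] [[201. -50.]]
[0.498, 0.262, 0.195] [[ 219. -212.]]
```

View pics/w21.png

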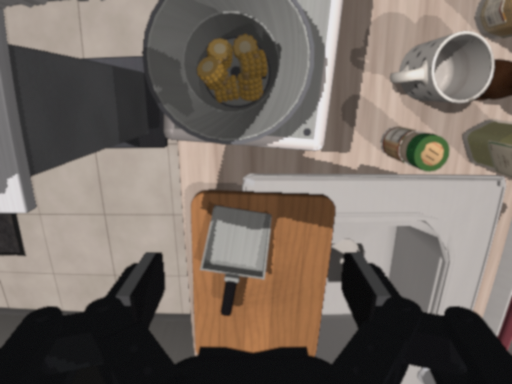

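Run:
```python
from see import *
yel("s22","scene",8); yel("d22","side",8)
i,im=load("d22"); j,jm=eyes.camera_info("side"),cv2.imread("pics/side0.png"); print("before(side)"); hsv=cv2.cvtColor(jm,cv2.COLOR_BGR2HSV); m=cv2.inRange(hsv,(17,100,60),(28,255,255)); k,l,q,c=cv2.connectedComponentsWithStats(m); print([(c[a].round(0).tolist(),int(q[a,4])) for a in range(1,k) if q[a,4]>8])
st()
```

```text
[([224.0, 167.0], [217, 164, 15, 7, 37]), ([251.0, 199.0], [249, 194, 8, 11, 33]), ([423.0, 303.0], [405, 290, 38, 28, 719])]
[([193.0, 174.0], [188, 171, 12, 7, 50]), ([234.0, 178.0], [232, 176, 6, 5, 19]), ([238.0, 194.0], [236, 191, 4, 7, 13]), ([390.0, 227.0], [380, 220, 21, 16, 250])]
before(side)
[([194.0, 175.0], 53), ([273.0, 223.0], 129), ([319.0, 225.0], 158), ([335.0, 220.0], 72), ([390.0, 227.0], 229), ([283.0, 227.0], 76)]
{'clock': np.float64(46.9), 'position': array([ 0.5241, -0.0586,  0.3169]), 'ee_rot': array([0.001 , 0.706 , 0.7082, 0.0023]), 'qpos': array([-0.2455,  0.1638,  1.4458,  0.003 ,  1.5279, -0.2487]), 'contact_force': array([-0.0826,  0.5494,  0.482 ]), 'moment': array([0.0063, 0.013 , 0.0331]), 'width': np.float64(0.0857), 'gripper_force': np.float64(0.0)}
```

```bash
python3 -c "
from rig import manip
print(manip.sign_off())"
```

```text
the job is handed in; nothing more can be done
None
```

I handed the job in at 46.9 s: stem rocked to both stops, key back in its well, reset button pressed fully in, all six cob ends I found in the throat, and the empty scoop back on the board; the hand-in returned no verdict.

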